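# Load the reference slides into the field photometer behind its double-latched lid

### The job

Get the field photometer ready for its check run: swing its clip off the lid and right down, lift the lid a little until the safety catch stops it, push the catch aside and swing the lid up; then slide the transport shutter to its end stop and push every reference slide lying on the bench, one to a bay, fully home into the bays. Finally close the lid down fully and clip it shut again, without disturbing the other things on the bench.

Things in the scene. Friction and masses are not known exactly. Their poses are not given: they have to be found in the camera images.
- analyser: the field photometer, a fixed grey hard case, 240 mm deep (x), 250 wide (y). Origin: centre of underside; +x from clip side to hinge side, z up; +x is roughly world +y. 'Here' below = this frame, mm. Solid base up to a flat deck at z 70, no rim. Lid covers it, top z 128. On the deck: black optical block from x -52 back, top z 87; electronics housing behind it, top z 102.
- clip (a joint): primary latch: steel wire clip, 120 mm wide, on the front. Hinge axis along y through x -130, z 35 here. 0 = hooked over the lid's keepers; grows to 1.0 rad as its bar swings out (-x) and down. Hooks clear of the lid from 0.3; all of it below deck level from 0.85. Its hood plate hides the safety catch. Stays where left, about 1.5 N at the bar.
- clip_bar (a point): centre of the clip's grip bar: round, 10 mm diameter, 112 long along the case's y, wire arms only at its ends. Clipped: x -195, z 150 here, i.e. 65 mm in front of and 115 above the clip's axis; the hood plate ends 30 mm below and 33 mm behind it.
- lid (a joint): lid hinge. 0 = shut; grows as the lid's front rises, to 1.7 rad (leaning back); swing it well up, past 1.4. Counterbalanced and stiff: stays at any angle, moves with 2 to 4 N at the handle. Unclipped, the safety catch stops it at about 0.09 rad (front edge 22 mm up) until the catch is pushed aside. Raised, its edge reaches z 340 here.
- lid_hinge (a point): point on the lid's hinge axis (along the case's y), x 120, z 100 here.
- lid_handle (a point): centre of the lid's handle bar: round, 10 mm diameter, 80 long along the case's y, 42 mm above the lid's top face. Shut: x -85, z 170 here (205 mm in front of and 70 above the hinge).
- catch (a joint): safety catch: steel post sliding along +y here. 0 = nose over the lid's striker; grows in m to 0.023, away from the striker from 0.0165. A ramp on the lid (on the post's +y side) lets it slide only as far as the lid's front is lifted, so lift to the stop first; the ramp pushes it back to 0 when the lid comes down. About 1.5 N; stays where pushed.
- catch_post (a point): catch's post, 10 mm below its top; post 18 mm (x) by 16 (y), up to z 114 here. Site at x -145, y -23 (catch at 0), z 104 here. Push its -y side towards +y; that side is free. Behind it the lid's front wall at x -119 and the lid's striker out to x -130 (y -31 to -15). Pushed aside it stands between bays 2 and 3, 44 mm above the deck: carry slides in over it.
- shutter (a joint): transport shutter: steel comb across the optical block's front (x -60 to -56 here) whose teeth bar the bays. Starts 0 to 6 mm; slides along +y here to its end stop at 0.023 m, where all bays are open. About 2 N; stays where left.
- shutter_knob (a point): middle of the shutter's upright round black knob, 14 mm diameter, z 87 to 120 here; point at x -64, y -23 plus the shutter's value, z 106. Reached from above with the lid up.
- bay1 (a point): mouth of bay 1, middle of its floor, x -52, y -76, z 70 here; axes as the case's. A bay is a flat level gap 34 mm wide (y), 9 high, floor flush with the deck, 50 deep along +x to a stop. Any slide fits any bay; spare bays stay empty.
- bay2 (a point): mouth of bay 2, the same, y -30.
- bay3 (a point): mouth of bay 3, the same, y +30.
- bay4 (a point): mouth of bay 4, the same, y +76.
- slide1 (a point): reference slide: flat aluminium plate 110 x 30 x 5 mm, about 70 g, dark window, upright tab across its rear end, 10 mm thick, 24 wide, top 45 above the underside. Site: tab's centre, 25 above the underside; x to the tip, 105 mm ahead (last 10 mm only 22 wide). Home: tip on the bay's stop, x along the case's x, point at x -107, z 95 here. May be absent.
- slide2 (a point): another such slide; may be absent.
- slide3 (a point): another such slide; may be absent.
- slide4 (a point): another such slide; may be absent.
- amber_jar: bystander: amber glass jar, 72 mm diameter, 140 high; origin under its centre.
- flask: bystander: white conical flask, 88 mm diameter, 118 high; origin under its centre.
- pine_box: bystander: pine box 90 x 130 x 42 mm; origin under its centre.
- tape_roll: bystander: roll of black tape, 60 mm diameter, 20 high; origin under its centre.
Mind the look-alikes: they are no part of the job. Leave any turquoise look-alike of the part that bears slide1 alone.

How it is judged:
By the outcome, as a careful person would: the job done as asked, in the order asked, and still so for the second after the job is handed in, with the robot touching nothing.
Of slide_1, slide_2, slide_3, slide_4 only 2 to 4 are there at a start; the rules pass over those that are not, and their reading is None.
At some moment in a run one of slide_1, slide_2, slide_3, slide_4 may be knocked a few centimetres aside while the robot is not near it.
Once in a run the grip may slacken for a moment while it holds something.
It also fails if it takes over 210 s, if anything falls off the work surface, if the arm or the gripper's body presses on something with over 40 N, if the wrist force passes 120 N, or if a joint passes its speed limit or range.

### The arm

A 6-joint arm with a two-finger parallel gripper is mounted at the origin on the work surface. World frame = base frame: x ahead of the robot, y to its left, z up, the work surface at z = 0. Lengths are in m, angles in rad, forces in N, time in s.
With the tool pointing down it reaches from about 0.225 to 0.875 m from the base axis. Payload 3.4 kg.
Tool frame: the origin (TCP) lies at the centre of the arm's flange, where the gripper is bolted on; the fingertips stand manip.tcp_to_tips ahead of it and the grasp point (between the pads) lies 155 mm ahead of it (manip.tcp_to_tips is the distance from the TCP to the fingertips, in m); z points along the fingers, y is the line along which they close (so a half turn about z gives the same grasp; the last joint's range is limited). The gripper opens to 85 mm and grips with 20 to 120 N. Pads are 22 mm wide; open, the fingers measure 114 mm over their backs; the gripper's body (76 mm by 85 mm) begins 54 mm behind the grasp point. The pads swing forward as they close: fully open they stand 13 mm farther back than shut.
Start: joints at [-1.356, 0.276, 1.505, -0, 1.361, -0.121], TCP at [0.189, -0.543, 0.405] pointing down, gripper open.
Joint ranges: [-2.89, 2.89], [-0.75, 2.08], [0.22, 2.7], [-1.18, 4.32], [0.11, 2.71], [-2.7, 2.7]. Speed limits (rad/s): [2.57, 2.57, 3.14, 3.14, 3.14, 3.14].

### API

Orientations are given as a unit quaternion [w, x, y, z].
In Python, from rig import sensors, imaging, manip gives the robot as it stands. The module is installed in compiled form; this text tells all that it offers.
- The arm moves only by the tool jog_arm, never from a script. Its argument "plan" is a list of rows, each an object of numbers: "dx", "dy", "dz": the shift along the tool's x, y, z in mm; "ax", "ay", "az": the turn, a rotation vector about the tool's x, y, z in units of 6 degrees (1.0 is 6 degrees); "grip": the closure, from 0 (fully open) to 1 (shut). A call has 1 to 20 rows; each row shifts and turns the commanded pose from where the row before left it, along the tool's axes as they then stand; what a row does not reach is not made up. A row lasts 1/12 s, in which the tool goes at most 41.7 mm and 7.16 degrees, less where a joint would pass 70% of its speed; a pose out of reach is approached as far as the arm can. A call is refused whole if a number of a shift passes 41.7 or a number of a turn 1, either way. A call with a gripper value outside its range is refused whole. The fingers move at their own pace and stop on an object; "grip_force" is the grip in N (left out, the last holds). Time passes only in rows, so rows that do not move let the fingers close. It gives the time, the measured TCP pose, the force, the opening and the grip force at its end, in the units of the state.
- sensors.get_state(): the state, without advancing time (a new reading comes with each control period).
- imaging.get_image(name): name is "side" or "top"; returns a dict with "image" (400x640x3 uint8, red, green, blue), "K" (3x3 intrinsics, pixels), "k1" (the pictures are not rectified: a ray, as slopes to the right and down, at radius r is drawn at 1 + k1 r^2 times it, then the intrinsics apply), "extrinsics" (4x4, takes a point from world to camera coordinates). Camera axes: x right, y up, looking along -z (the intrinsics and any distortion apply to the point x, -y, -z); pixel columns grow to the right and rows downward; lengths in m; the calibration is good to about 2 mm. A picture is of the moment at which its call begins. There is no depth.
- manip.sign_off(): hands the job in; it is judged then, once.
The state is a dict: "clock": time; "qpos": joint angles; "qd": joint speeds; "effort": joint torques, N m; "position": TCP position; "ee_rot": TCP orientation; "contact_force": force on the tool from outside, world axes, zero at the start; "moment": the same for the moment, N m; "width": finger opening in m; "gripper_force": force on a finger pad.
Only numpy, scipy, OpenCV 4.12 (cv2) and the standard library are available. Lean on these libraries where they do the work, as an engineer would, in place of code of your own. Each camera call takes 0.05 s, during which the arm holds its last target. There are 200 camera calls.

## Working session

There is one attempt and no reset: what is moved stays moved. The work goes in short steps, Python scripts to look and compute and a tool call to move; the robot and the scene stay as the last step left them, time stands still between calls to the robot, and variables do not carry over. Pictures are saved under pics/ and viewed, at most 14 in all, crops included, and the job is handed in when it is done.

Besides the shell and the picture viewer there is one more tool, called after "Request:" as name(argument=value, ...) on one line, values as JSON. jog_arm: Moves the arm, as the interface text tells. Its arguments: {"type":"object","properties":{"plan":{"type":"array"},"grip_force":{"type":"number"}},"required":["plan"]}

```bash
mkdir -p pics; ls; python3 - <<'E'
from rig import sensors, imaging, manip
import cv2
print(sensors.get_state(), manip.tcp_to_tips)
for n in("side","top"):
    d=imaging.get_image(n); cv2.imwrite(f"pics/{n}0.png",d["image"][:,:,::-1]); print(n,d["K"],d["k1"],d["extrinsics"])
E
```

```text
pics
{'clock': 0.0, 'qpos': array([-1.35599077e+00,  2.76655602e-01,  1.50615506e+00,  1.17509532e-06,
        1.36067146e+00, -1.20992446e-01]), 'qd': array([ 1.68542004e-03,  5.93682838e-04, -1.60526538e-03, -1.99339918e-04,
       -6.79591569e-04, -8.45146333e-05]), 'effort': array([-2.66959796e-04, -4.16768682e+01, -2.45802587e+01, -9.25866061e-05,
        1.10489182e-02,  1.12148797e-05]), 'position': array([ 0.18943213, -0.54268967,  0.40379609]), 'ee_rot': array([-9.43722127e-04,  9.85937624e-01,  1.67111071e-01, -4.37241086e-05]), 'contact_force': array([ 0.4929441 ,  0.53468631, -0.27447531]), 'moment': array([0.03147375, 0.06726646, 0.01809287]), 'gripper_force': 0.0, 'width': 0.08536530361766614} 0.1734
side [[427.85865941   0.         323.80473935]
 [  0.         427.85865941 192.45180631]
 [  0.           0.           1.        ]] -0.08405993784909498 [[ 0.86379489 -0.50367534  0.01302102 -0.43662859]
 [ 0.30918273  0.55029454  0.77561715 -0.24964262]
 [-0.39782462 -0.66594825  0.63106933 -1.37425955]
 [ 0.          0.          0.          1.        ]]
top [[361.71487595   0.         312.7532504 ]
 [  0.         361.71487595 200.52930639]
 [  0.           0.           1.        ]] 0.024706517171988067 [[-2.90738935e-03 -9.99907403e-01  1.32941147e-02 -2.67831642e-02]
 [ 9.84508512e-01 -5.31462119e-04  1.75335983e-01 -5.37028087e-01]
 [-1.75312682e-01  1.35979390e-02  9.84418894e-01 -1.17284604e+00]
 [ 0.00000000e+00  0.00000000e+00  0.00000000e+00  1.00000000e+00]]
```

View pics/side0.png

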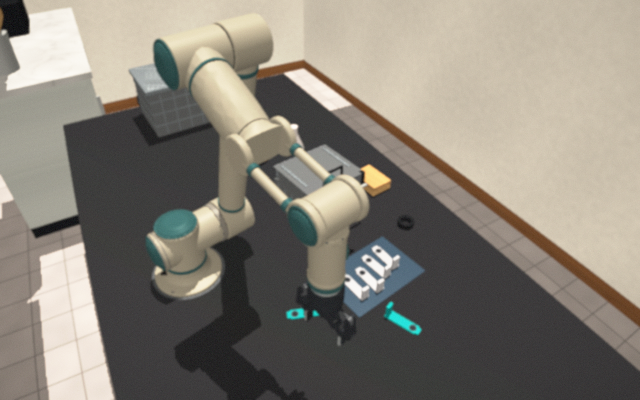

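View pics/top0.png

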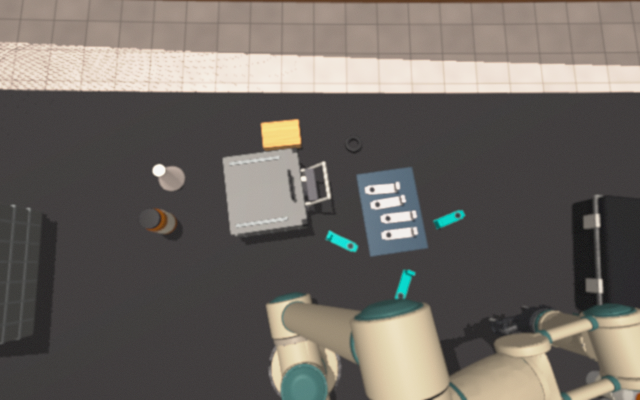

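```bash
cat > h.py <<'E'
import numpy as np, cv2
from rig import sensors, imaging, manip
from scipy.spatial.transform import Rotation as R
from scipy.optimize import least_squares
def grab(n):
    d=imaging.get_image(n); d["n"]=n; return d
def proj(d,P):
    P=np.atleast_2d(P); E=d["extrinsics"]; c=P@E[:3,:3].T+E[:3,3]
    s=np.c_[c[:,0],-c[:,1]]/-c[:,2:]; s=s*(1+d["k1"]*(s**2).sum(1,keepdims=True))
    return s@d["K"][:2,:2].T+d["K"][:2,2]
def unproj(d,uv,z):
    uv=np.atleast_2d(uv).astype(float); K=d["K"]; s0=(uv-K[:2,2])/K[0,0]; s=s0.copy()
    for _ in range(20): s=s0/(1+d["k1"]*(s**2).sum(1,keepdims=True))
    E=d["extrinsics"]; r=np.c_[s[:,0],-s[:,1],-np.ones(len(s))]@E[:3,:3]; o=-E[:3,:3].T@E[:3,3]
    return o+r*((z-o[2])/r[:,2])[:,None]
def crop(d,x0,y0,x1,y1,k,fn):
    cv2.imwrite(fn,cv2.resize(d["image"][y0:y1,x0:x1,::-1],None,fx=k,fy=k,interpolation=cv2.INTER_CUBIC))
E
python3 - <<'E'
from h import *
d=grab("top"); np.savez("cam_top",K=d["K"],k1=d["k1"],extrinsics=d["extrinsics"])
crop(d,215,110,345,245,4,"pics/c1.png"); crop(d,320,155,470,305,4,"pics/c2.png")
E
```

```text
(no output)
```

View pics/c1.png

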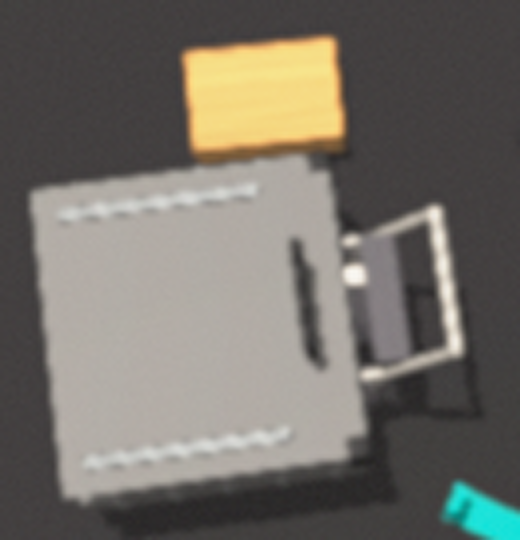

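View pics/c2.png

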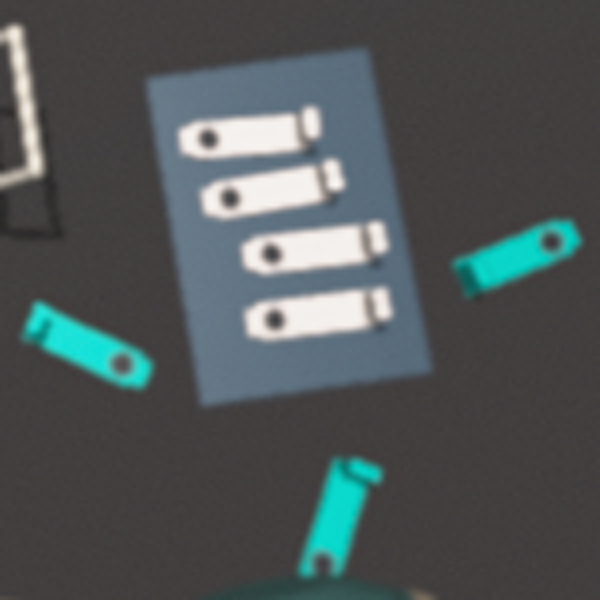

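```bash
python3 - <<'E'
from h import *
d=dict(np.load("cam_top.npz"))
px=lambda a,o:np.array(a)/4+np.array(o)-0.375
C=np.array([[-195,-56,150],[-195,56,150],[-85,-40,170],[-85,40,170]])/1e3
U=px([[437,209],[457,353],[296,243],[319,362]],(215,110))
def tf(p,C): return np.c_[C[:,:2]@np.array([[np.cos(p[2]),-np.sin(p[2])],[np.sin(p[2]),np.cos(p[2])]]).T+p[:2],C[:,2]]
s=least_squares(lambda p:(proj(d,tf(p,C))-U).ravel(),[.5,.2,1.6])
print(s.x,np.degrees(s.x[2]),s.fun.round(2))
p=s.x
L=np.array([[120,-125,128],[120,125,128],[-119,-125,128],[-119,125,128],[-145,-23,114]])/1e3
print(((proj(d,tf(p,L))-np.array([215,110])+.375)*4).round())
# slides: tab top and tip; mat
T=px([[312,122],[334,175],[377,238],[381,303]],(320,155)); W=px([[208,139],[230,198],[272,254],[275,319]],(320,155)); tip=px([[181,142],[203,208],[243,259],[248,327]],(320,155))
A=unproj(d,T,.045); B=unproj(d,W,.005); t=unproj(d,tip,.005)
for a,b,c in zip(A,B,t):
    v=c-a; print(a[:2].round(4),b[:2].round(4),c[:2].round(4),np.linalg.norm(v[:2]).round(4),np.degrees(np.arctan2(v[1],v[0])).round(1),np.degrees(np.arctan2(*(b-a)[1::-1])).round(1))
E
```

```text
[0.54888502 0.12271475 1.74846709] 100.17978481215604 [-0.73  1.17  0.94 -0.37  0.54  1.91 -0.76 -2.62]
[[ 29. 206.]
 [ 74. 515.]
 [325. 156.]
 [380. 460.]
 [379. 276.]]
[ 0.5907 -0.3176] [ 0.5843 -0.2356] [ 0.5816 -0.2117] 0.1063 94.9 94.4
[ 0.5447 -0.3343] [ 0.5317 -0.2532] [ 0.5229 -0.2293] 0.1072 101.8 99.1
[ 0.4908 -0.3679] [ 0.4824 -0.2879] [ 0.4781 -0.2626] 0.1061 96.9 96.0
[ 0.4361 -0.3684] [ 0.4261 -0.2883] [ 0.4193 -0.2647] 0.105 99.2 97.1
```

```bash
python3 - <<'E'
from h import *
d=dict(np.load("cam_top.npz"))
px=lambda a,o:np.array(a)/4+np.array(o)-0.375
C=np.array([[-195,-56,150],[-195,56,150],[120,-125,128],[120,125,128],[-119,125,128],[-85,0,170],[-125,-23,125]])/1e3
U=px([[437,209],[457,353],[30,188],[63,502],[366,460],[307,303],[353,275]],(215,110))
def tf(p,C): return np.c_[C[:,:2]@np.array([[np.cos(p[2]),-np.sin(p[2])],[np.sin(p[2]),np.cos(p[2])]]).T+p[:2],C[:,2]]
s=least_squares(lambda p:(proj(d,tf(p,C))-U).ravel(),[.5,.2,1.6],loss='soft_l1')
print(s.x,np.degrees(s.x[2]),(proj(d,tf(s.x,C))-U).round(2).tolist())
o=cv2.imread("pics/c1.png"); p=s.x
def line(pts,col):
    q=((proj(d,tf(p,np.array(pts)/1e3))-[215,110]+.375)*4*16).astype(int)
    cv2.polylines(o,[q.reshape(-1,1,2)],False,col,1,cv2.LINE_AA,4)
line([[-120,-125,128],[120,-125,128],[120,125,128],[-120,125,128],[-120,-125,128]],(0,0,255))
line([[-120,125,0],[120,125,0]],(0,255,255));line([[-120,-125,70],[-120,125,70]],(0,255,255))
line([[-130,-60,35],[-195,-56,150],[-195,56,150],[-130,60,35]],(0,255,0))
line([[-85,-40,128],[-85,-40,170],[-85,40,170],[-85,40,128]],(255,0,0))
cv2.imwrite("pics/c3.png",o)
E
```

```text
[0.55560826 0.12545717 1.70491641] 97.68451482243853 [[-0.42, 1.57], [-0.29, 0.28], [0.6, 0.64], [-0.0, -0.38], [1.1, -0.35], [-0.7, -1.54], [0.0, -0.03]]
```

View pics/c3.png

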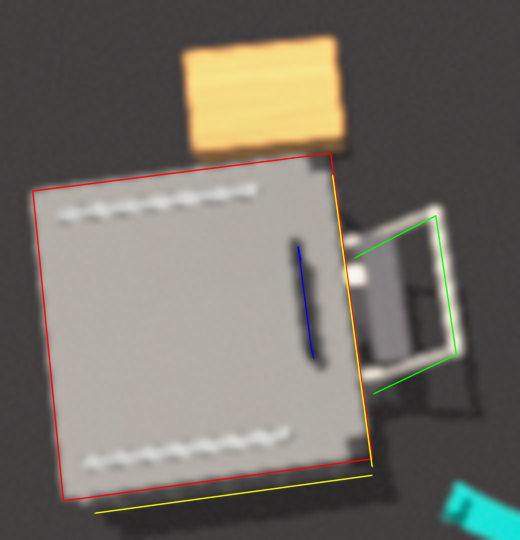

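```bash
cat >> h.py <<'E'
CASE=[0.5556,0.1255,np.radians(97.7)]
def c2w(c):
    c=np.asarray(c,float)/1e3; p=CASE; return np.array([p[0]+c[0]*np.cos(p[2])-c[1]*np.sin(p[2]),p[1]+c[0]*np.sin(p[2])+c[1]*np.cos(p[2]),c[2]])
def w2c(w):
    p=CASE; d=np.asarray(w)-[p[0],p[1],0]; c,s=np.cos(p[2]),np.sin(p[2]); return np.array([c*d[0]+s*d[1],-s*d[0]+c*d[1],d[2]])*1e3
def rot(s): return R.from_quat(np.roll(s["ee_rot"],-1))
def show():
    s=sensors.get_state(); r=rot(s).as_matrix(); g=s["position"]+.155*r[:,2]
    print("t%.1f case grasp %s world %s yyaw %.1f zdir %s w %.1f F %s gf %.0f q6 %.2f"%(s["clock"],w2c(g).round(1),g.round(4),np.degrees(np.arctan2(r[1,1],r[0,1])),r[:,2].round(3),s["width"]*1e3,s["contact_force"].round(1),s["gripper_force"],s["qpos"][5]))
def go(g,yaw=None):
    """turn (units of 6deg) then tool shift to put the grasp point at world g, tool y at yaw deg, tool straight down"""
    s=sensors.get_state(); r=rot(s); m=r.as_matrix(); P=s["position"]+.155*m[:,2]
    if yaw is None: R2=r
    else:
        a=np.radians(yaw); y=np.array([np.cos(a),np.sin(a),0]); z=np.array([0,0,-1.]); R2=R.from_matrix(np.c_[np.cross(y,z),y,z])
    v=(r.inv()*R2).as_rotvec(degrees=True)/6
    p0=s["position"]; sh=R2.inv().apply(np.asarray(g)-.155*R2.as_matrix()[:,2]-p0)*1e3
    print("turn",v.round(2),"shift",sh.round(1)); return R2
E
python3 -c "
from h import *
show(); go(c2w([-195,0,185]),97.7-180)"
```

```text
t0.1 case grasp [-612.9  452.4  249. ] world [ 0.1894 -0.5425  0.249 ] yyaw -70.8 zdir [-0.     0.001 -1.   ] w 85.6 F [-0.6  0.1 -0.1] gf 0 q6 -0.12
turn [-0.01 -0.    1.92] shift [ 452.4 -418.1   64. ]
```

Request:
jog_arm(plan=[{"az":0.96,"grip":0.5},{"az":0.96,"grip":0.5},{"dx":28.3,"dy":-26.1,"grip":0.5},{"dx":28.3,"dy":-26.1,"grip":0.5},{"dx":28.3,"dy":-26.1,"grip":0.5},{"dx":28.3,"dy":-26.1,"grip":0.5},{"dx":28.3,"dy":-26.1,"grip":0.5},{"dx":28.3,"dy":-26.1,"grip":0.5},{"dx":28.3,"dy":-26.1,"grip":0.5},{"dx":28.3,"dy":-26.1,"grip":0.5},{"dx":28.3,"dy":-26.1,"grip":0.5},{"dx":28.3,"dy":-26.1,"grip":0.5},{"dx":28.3,"dy":-26.1,"grip":0.5},{"dx":28.3,"dy":-26.1,"grip":0.5},{"dx":28.3,"dy":-26.1,"grip":0.5},{"dx":28.3,"dy":-26.1,"grip":0.5},{"dx":28.3,"dy":-26.1,"grip":0.5},{"dx":28.3,"dy":-26.1,"grip":0.5},{"dz":20,"grip":0.5},{"grip":0.5}], grip_force=40)

```text
$.plan[0]: bad value
```

```bash
python3 -c "
from h import *
show(); go(c2w([-195,0,150]),97.7-180)
d=grab('side'); p=proj(d,c2w([-195,0,150]))[0].astype(int); print(p)
x,y=260,120
crop(d,x,y,x+150,y+112,5,'pics/s1.png')"
```

```text
t0.1 case grasp [-612.9  452.4  249. ] world [ 0.1894 -0.5425  0.249 ] yyaw -70.8 zdir [-0.     0.001 -1.   ] w 85.6 F [-0.6  0.1 -0.1] gf 0 q6 -0.12
turn [-0.01 -0.    1.92] shift [ 452.4 -418.1   99. ]
[353 189]
```

View pics/s1.png

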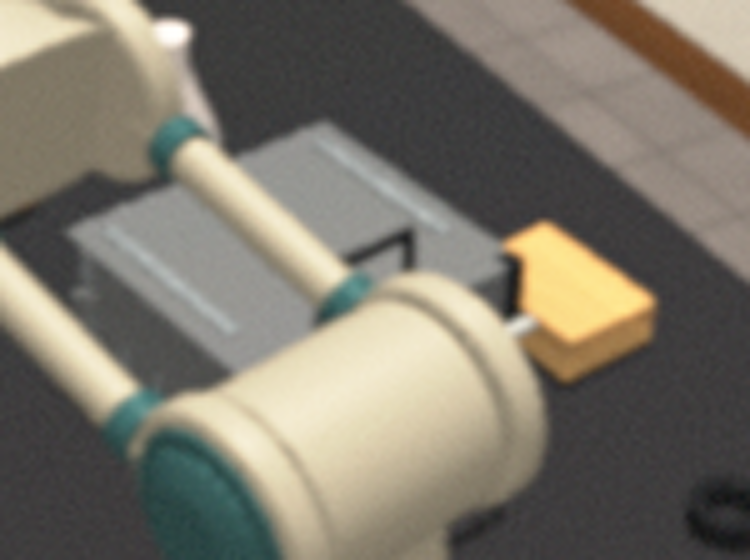

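Request:
jog_arm(plan=[{"dx":0,"dy":0,"dz":0,"ax":0,"ay":0,"az":0.96,"grip":0.5},{"dx":0,"dy":0,"dz":0,"ax":0,"ay":0,"az":0.96,"grip":0.5}], grip_force=40)

```text
clock: 0.37
position: [0.1894, -0.5428, 0.4044]
ee_rot: [-0.0, 0.998, 0.065, -0.0]
contact_force: [0.1, -0.3, -0.5]
width: 0.0639
gripper_force: 0.0
```

Request:
jog_arm(plan=[{"dx":28.3,"dy":-26.1,"dz":0,"ax":0,"ay":0,"az":0,"grip":0.5},{"dx":28.3,"dy":-26.1,"dz":0,"ax":0,"ay":0,"az":0,"grip":0.5},{"dx":28.3,"dy":-26.1,"dz":0,"ax":0,"ay":0,"az":0,"grip":0.5},{"dx":28.3,"dy":-26.1,"dz":0,"ax":0,"ay":0,"az":0,"grip":0.5},{"dx":28.3,"dy":-26.1,"dz":0,"ax":0,"ay":0,"az":0,"grip":0.5},{"dx":28.3,"dy":-26.1,"dz":0,"ax":0,"ay":0,"az":0,"grip":0.5},{"dx":28.3,"dy":-26.1,"dz":0,"ax":0,"ay":0,"az":0,"grip":0.5},{"dx":28.3,"dy":-26.1,"dz":0,"ax":0,"ay":0,"az":0,"grip":0.5},{"dx":28.3,"dy":-26.1,"dz":0,"ax":0,"ay":0,"az":0,"grip":0.5},{"dx":28.3,"dy":-26.1,"dz":0,"ax":0,"ay":0,"az":0,"grip":0.5},{"dx":28.3,"dy":-26.1,"dz":0,"ax":0,"ay":0,"az":0,"grip":0.5},{"dx":28.3,"dy":-26.1,"dz":0,"ax":0,"ay":0,"az":0,"grip":0.5},{"dx":28.3,"dy":-26.1,"dz":0,"ax":0,"ay":0,"az":0,"grip":0.5},{"dx":28.3,"dy":-26.1,"dz":0,"ax":0,"ay":0,"az":0,"grip":0.5},{"dx":28.3,"dy":-26.1,"dz":0,"ax":0,"ay":0,"az":0,"grip":0.5},{"dx":28.3,"dy":-26.1,"dz":0,"ax":0,"ay":0,"az":0,"grip":0.5},{"dx":0,"dy":0,"dz":20,"ax":0,"ay":0,"az":0,"grip":0.5},{"dx":0,"dy":0,"dz":0,"ax":0,"ay":0,"az":0,"grip":0.5}])

```text
clock: 1.87
position: [0.5822, -0.0662, 0.3814]
ee_rot: [-0.001, 0.998, 0.069, -0.003]
contact_force: [-2.1, 0.3, -0.2]
width: 0.0424
gripper_force: 0.0
```

```bash
python3 -c "
from h import *
show(); go(c2w([-195,0,150]),97.7-180)
d=grab('side'); p=proj(d,c2w([-195,0,150]))[0].astype(int); print(p)
x,y=260,130
crop(d,x,y,x+150,y+112,5,'pics/s2.png')"
```

```text
t1.9 case grasp [-1.932e+02  2.000e-01  2.264e+02] world [ 0.5813 -0.066   0.2264] yyaw -82.1 zdir [-0.006  0.001 -1.   ] w 42.4 F [-2.1  0.3 -0.2] gf 0 q6 1.20
turn [-0.02  0.05  0.04] shift [-0.7  1.5 76.4]
[353 189]
```

View pics/s2.png

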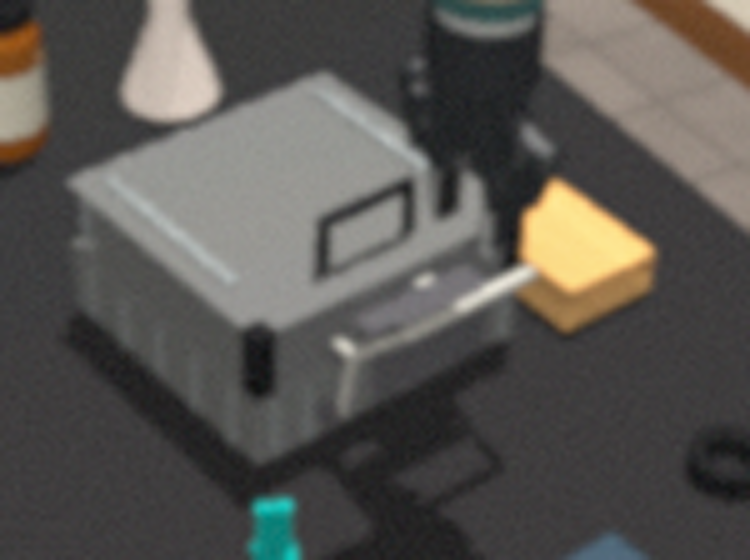

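```bash
python3 - <<'E'
from h import *
dt=grab("top"); ds=grab("side")
pt=lambda a:np.array(a)/4+np.array([215,110])-0.375
ps=lambda a:np.array(a)/5+np.array([260,130])-0.4
B=[[-195,-56,150],[-195,56,150]];L=[[120,-125,128],[120,125,128],[-120,125,128]];H=[[-85,-40,170],[-85,40,170]]
C1=np.array(B+L)/1e3; U1=pt([[437,209],[457,353],[30,188],[63,502],[366,462]])
C2=np.array(B+H+L)/1e3; U2=ps([[534,271],[341,344],[409,189],[321,222],[322,72],[68,183],[240,328]])
def tf(p,C): return np.c_[C[:,:2]@np.array([[np.cos(p[2]),-np.sin(p[2])],[np.sin(p[2]),np.cos(p[2])]]).T+p[:2],C[:,2]]
f=lambda p:np.r_[(proj(dt,tf(p,C1))-U1).ravel(),(proj(ds,tf(p,C2))-U2).ravel()]
s=least_squares(f,CASE,loss='soft_l1'); print(s.x,np.degrees(s.x[2])); print(f(s.x).reshape(-1,2).round(2).tolist())
s=least_squares(lambda p:f(p)[10:],CASE,loss='soft_l1'); print("side",s.x,np.degrees(s.x[2])); print(f(s.x).reshape(-1,2).round(2).tolist())
E
```

```text
[0.55401093 0.12606975 1.70054324] 97.43395034567793
[[-0.49, 2.31], [-0.52, 1.07], [0.54, 0.94], [-0.42, -0.01], [1.07, -0.19], [-1.37, 0.08], [12.44, -2.26], [0.26, -1.35], [0.27, -0.02], [1.2, -0.49], [-0.36, -1.27], [2.92, 2.39]]
side [0.55070723 0.12470825 1.68422953] 96.49924360145985
[[0.37, 4.27], [-0.23, 3.16], [1.52, 1.28], [-0.73, 0.52], [0.93, 1.57], [-2.44, 1.04], [10.91, -1.51], [-0.5, -0.68], [-0.78, 0.51], [1.36, -0.05], [-0.85, -1.27], [1.45, 2.83]]
```

```bash
cat > fit.py <<'E'
from h import *
dt=grab("top"); ds=grab("side")
pt=lambda a:np.array(a)/4+np.array([215,110])-0.375
ps=lambda a:np.array(a)/5+np.array([260,130])-0.4
B=[[-195,-56,150],[-195,56,150]];L=[[120,-125,128],[120,125,128]];H=[[-85,-40,170],[-85,40,170]]
C1=np.array(B+L)/1e3; U1=pt([[437,209],[457,353],[30,188],[63,502]])
C2=np.array(B[:1]+H+L)/1e3; U2=ps([[534,271],[409,189],[321,222],[322,72],[68,183]])
def tf(p,C): return np.c_[C[:,:2]@np.array([[np.cos(p[2]),-np.sin(p[2])],[np.sin(p[2]),np.cos(p[2])]]).T+p[:2],C[:,2]]
f=lambda p:np.r_[(proj(dt,tf(p,C1))-U1).ravel(),(proj(ds,tf(p,C2))-U2).ravel()]
s=least_squares(f,CASE,loss='soft_l1'); print(s.x,np.degrees(s.x[2])); print(f(s.x).reshape(-1,2).round(2).tolist())
E
python3 fit.py
```

```text
[0.5549448  0.12502891 1.71393777] 98.20140066746434
[[-0.52, 1.26], [-0.07, -0.09], [0.41, 1.21], [0.53, 0.13], [-0.58, -0.22], [0.78, -1.46], [1.0, 0.01], [0.97, -0.47], [-0.14, -0.84]]
```

```bash
sed -i 's/^CASE=.*/CASE=[0.555,0.125,np.radians(98.0)]/' h.py; python3 -c "
from h import *
show(); go(c2w([-195,0,150]),98-180)"
```

```text
t2.1 case grasp [-196.2    0.5  230.5] world [ 0.5818 -0.0694  0.2305] yyaw -82.4 zdir [ 0.001 -0.001 -1.   ] w 42.8 F [0.2 0.8 0.4] gf 0 q6 1.20
turn [ 0.01 -0.01 -0.06] shift [ 0.6 -1.1 80.5]
```

Request:
jog_arm(plan=[{"dx":0,"dy":1.5,"dz":25,"ax":0,"ay":0,"az":0,"grip":0.5},{"dx":0,"dy":0,"dz":25,"ax":0,"ay":0,"az":0,"grip":0.5},{"dx":0,"dy":0,"dz":26,"ax":0,"ay":0,"az":0,"grip":0.5},{"dx":0,"dy":0,"dz":0,"ax":0,"ay":0,"az":0,"grip":0.5},{"dx":0,"dy":0,"dz":0,"ax":0,"ay":0,"az":0,"grip":1},{"dx":0,"dy":0,"dz":0,"ax":0,"ay":0,"az":0,"grip":1},{"dx":0,"dy":0,"dz":0,"ax":0,"ay":0,"az":0,"grip":1},{"dx":0,"dy":0,"dz":0,"ax":0,"ay":0,"az":0,"grip":1},{"dx":0,"dy":0,"dz":0,"ax":0,"ay":0,"az":0,"grip":1},{"dx":0,"dy":0,"dz":0,"ax":0,"ay":0,"az":0,"grip":1}])

```text
clock: 2.95
position: [0.5829, -0.0703, 0.3106]
ee_rot: [0.001, 0.998, 0.068, 0.002]
contact_force: [-0.1, -2.0, 5.6]
width: 0.0081
gripper_force: 39.4
```

Request:
jog_arm(plan=[{"dx":0,"dy":11.1,"dz":7.0,"ax":0,"ay":0,"az":0,"grip":1},{"dx":0,"dy":10.4,"dz":8.2,"ax":0,"ay":0,"az":0,"grip":1},{"dx":0,"dy":9.6,"dz":9.1,"ax":0,"ay":0,"az":0,"grip":1},{"dx":0,"dy":8.5,"dz":10.1,"ax":0,"ay":0,"az":0,"grip":1},{"dx":0,"dy":7.6,"dz":10.8,"ax":0,"ay":0,"az":0,"grip":1},{"dx":0,"dy":6.4,"dz":11.6,"ax":0,"ay":0,"az":0,"grip":1},{"dx":0,"dy":5.2,"dz":12.1,"ax":0,"ay":0,"az":0,"grip":1},{"dx":0,"dy":4.0,"dz":12.6,"ax":0,"ay":0,"az":0,"grip":1},{"dx":0,"dy":2.7,"dz":12.9,"ax":0,"ay":0,"az":0,"grip":1},{"dx":0,"dy":1.4,"dz":13.2,"ax":0,"ay":0,"az":0,"grip":1},{"dx":0,"dy":0,"dz":0,"ax":0,"ay":0,"az":0,"grip":1}])

```text
clock: 3.87
position: [0.592, -0.1338, 0.2021]
ee_rot: [-0.003, 0.998, 0.066, 0.001]
contact_force: [2.4, 15.6, 14.1]
width: 0.0082
gripper_force: 45.7
```

```bash
python3 -c "
from h import *
show()"
```

```text
t3.9 case grasp [-260.4   -1.1   47.1] world [ 0.5924 -0.1328  0.0471] yyaw -82.5 zdir [ 0.002  0.007 -1.   ] w 8.2 F [ 2.4 15.6 14.1] gf 46 q6 1.10
```

Request:
jog_arm(plan=[{"dx":0,"dy":0,"dz":0,"ax":0,"ay":0,"az":0,"grip":0.5},{"dx":0,"dy":0,"dz":0,"ax":0,"ay":0,"az":0,"grip":0.5},{"dx":0,"dy":0,"dz":0,"ax":0,"ay":0,"az":0,"grip":0.5},{"dx":0,"dy":0,"dz":-20,"ax":0,"ay":0,"az":0,"grip":0.5},{"dx":0,"dy":0,"dz":-40,"ax":0,"ay":0,"az":0,"grip":0.5},{"dx":0,"dy":0,"dz":-40,"ax":0,"ay":0,"az":0,"grip":0.5},{"dx":0,"dy":0,"dz":-40,"ax":0,"ay":0,"az":0,"grip":0.5},{"dx":0,"dy":0,"dz":-40,"ax":0,"ay":0,"az":0,"grip":0.5},{"dx":0,"dy":-10,"dz":-10,"ax":0,"ay":0,"az":0,"grip":0.5},{"dx":0,"dy":-33,"dz":0,"ax":0,"ay":0,"az":0,"grip":0.5},{"dx":0,"dy":-33,"dz":0,"ax":0,"ay":0,"az":0,"grip":0.5},{"dx":0,"dy":-33,"dz":0,"ax":0,"ay":0,"az":0,"grip":0.5},{"dx":0,"dy":-33,"dz":0,"ax":0,"ay":0,"az":0,"grip":0.5},{"dx":0,"dy":-33,"dz":0,"ax":0,"ay":0,"az":0,"grip":0.5},{"dx":0,"dy":0,"dz":0,"ax":0,"ay":0,"az":0,"grip":0.5},{"dx":0,"dy":0,"dz":0,"ax":0,"ay":0,"az":0,"grip":0.5}])

```text
clock: 5.2
position: [0.5673, 0.0384, 0.39]
ee_rot: [0.0, 0.998, 0.069, -0.001]
contact_force: [0.3, -0.6, -0.4]
width: 0.0426
gripper_force: 0.0
```

```bash
python3 -c "
from h import *
show(); go(c2w([-85,0,170]),98-180)
d=grab('side'); crop(d,260,130,410,242,5,'pics/s3.png')"
```

```text
t5.2 case grasp [-8.76e+01  2.00e-01  2.35e+02] world [0.567  0.0382 0.235 ] yyaw -82.1 zdir [-0.002 -0.001 -1.   ] w 42.6 F [ 0.3 -0.6 -0.4] gf 0 q6 1.38
turn [ 0.01  0.02 -0.02] shift [-0.1 -2.5 65. ]
```

View pics/s3.png

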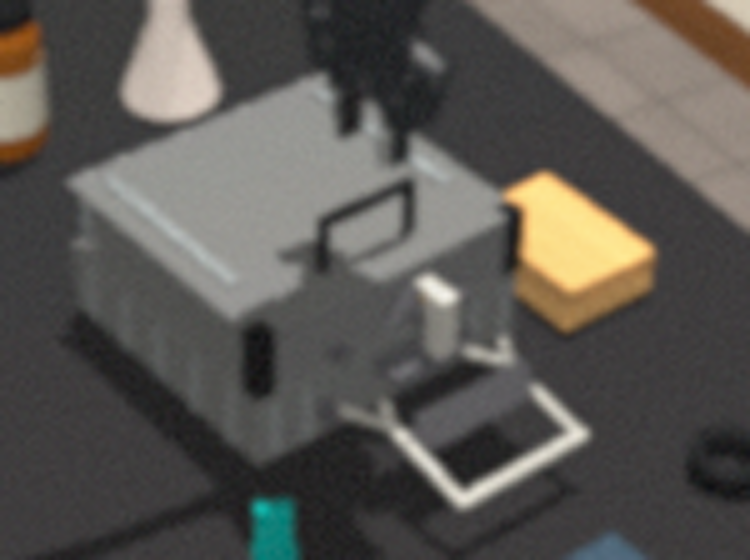

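Request:
jog_arm(plan=[{"dx":0,"dy":-2.5,"dz":25,"ax":0,"ay":0,"az":0,"grip":0.5},{"dx":0,"dy":0,"dz":25,"ax":0,"ay":0,"az":0,"grip":0.5},{"dx":0,"dy":0,"dz":15,"ax":0,"ay":0,"az":0,"grip":0.5},{"dx":0,"dy":0,"dz":0,"ax":0,"ay":0,"az":0,"grip":0.5},{"dx":0,"dy":0,"dz":0,"ax":0,"ay":0,"az":0,"grip":1},{"dx":0,"dy":0,"dz":0,"ax":0,"ay":0,"az":0,"grip":1},{"dx":0,"dy":0,"dz":0,"ax":0,"ay":0,"az":0,"grip":1},{"dx":0,"dy":0,"dz":0,"ax":0,"ay":0,"az":0,"grip":1},{"dx":0,"dy":0,"dz":0,"ax":0,"ay":0,"az":0,"grip":1},{"dx":0,"dy":0,"dz":0,"ax":0,"ay":0,"az":0,"grip":1},{"dx":0,"dy":-2,"dz":-6,"ax":0,"ay":0,"az":0,"grip":1},{"dx":0,"dy":-2,"dz":-6,"ax":0,"ay":0,"az":0,"grip":1},{"dx":0,"dy":-2,"dz":-5.5,"ax":0,"ay":0,"az":0,"grip":1},{"dx":0,"dy":0,"dz":0,"ax":0,"ay":0,"az":0,"grip":1}])

```text
clock: 6.42
position: [0.5666, 0.0482, 0.3449]
ee_rot: [-0.003, 0.998, 0.067, 0.001]
contact_force: [-0.5, 9.1, -2.6]
width: 0.0084
gripper_force: 39.0
```

```bash
python3 -c "
from h import *
show()"
```

```text
t6.4 case grasp [-76.6  -1.2 189.9] world [0.5669 0.0493 0.1899] yyaw -82.3 zdir [ 0.001  0.007 -1.   ] w 8.4 F [-0.5  9.1 -2.6] gf 39 q6 1.39
```

Request:
jog_arm(plan=[{"dx":0,"dy":-0.5,"dz":-2,"ax":0,"ay":0,"az":0,"grip":1},{"dx":0,"dy":0,"dz":0,"ax":0,"ay":0,"az":0,"grip":1}])

```text
clock: 6.58
position: [0.5667, 0.0485, 0.3453]
ee_rot: [-0.003, 0.998, 0.067, 0.001]
contact_force: [1.5, 8.8, -8.1]
width: 0.0088
gripper_force: 28.9
```

```bash
python3 -c "
from h import *
show()"
```

```text
t6.6 case grasp [-76.5  -1.2 190.3] world [0.5668 0.0494 0.1903] yyaw -82.3 zdir [ 0.001  0.006 -1.   ] w 8.8 F [ 1.5  8.8 -8.1] gf 29 q6 1.40
```

Request:
jog_arm(plan=[{"dx":0,"dy":0,"dz":0,"ax":0,"ay":0,"az":0,"grip":0.5},{"dx":0,"dy":0,"dz":0,"ax":0,"ay":0,"az":0,"grip":0.5},{"dx":0,"dy":0,"dz":0,"ax":0,"ay":0,"az":0,"grip":0.5},{"dx":0,"dy":0,"dz":-20,"ax":0,"ay":0,"az":0,"grip":0.5},{"dx":0,"dy":0,"dz":-30,"ax":0,"ay":0,"az":0,"grip":0.5},{"dx":14,"dy":18,"dz":0,"ax":0,"ay":0,"az":0,"grip":1},{"dx":14,"dy":18,"dz":0,"ax":0,"ay":0,"az":0,"grip":1},{"dx":14,"dy":18,"dz":0,"ax":0,"ay":0,"az":0,"grip":1},{"dx":14,"dy":18,"dz":0,"ax":0,"ay":0,"az":0,"grip":1},{"dx":0,"dy":0,"dz":0,"ax":0,"ay":0,"az":0,"grip":1},{"dx":0,"dy":0,"dz":0,"ax":0,"ay":0,"az":0,"grip":1}])

```text
clock: 7.5
position: [0.6323, -0.0188, 0.3959]
ee_rot: [0.0, 0.998, 0.066, 0.0]
contact_force: [0.3, -0.3, -0.8]
width: 0.0
gripper_force: 0.0
```

```bash
python3 -c "
from h import *
show(); go(c2w([-150,-57,114]),98-180)
d=grab('side'); print(proj(d,[c2w([-145,-23,114]),c2w([-85+6,40,188.5]),c2w([-85+6,-40,188.5])]))
crop(d,260,130,410,242,5,'pics/s4.png')"
```

```text
t7.5 case grasp [-153.3  -56.6  240.9] world [ 0.6324 -0.0189  0.2409] yyaw -82.4 zdir [ 0.001 -0.    -1.   ] w 0.0 F [ 0.3 -0.3 -0.8] gf 0 q6 1.30
turn [ 0.   -0.   -0.07] shift [  0.5  -3.2 126.9]
[[348.71968131 188.20576226]
 [323.73629953 168.94992541]
 [341.28349294 161.00347555]]
```

View pics/s4.png

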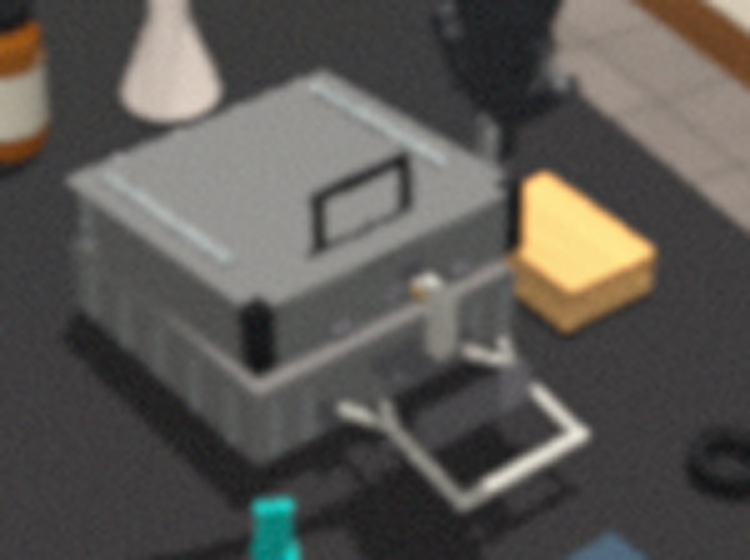

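Request:
jog_arm(plan=[{"dx":0,"dy":-2,"dz":32,"ax":0,"ay":0,"az":0,"grip":1},{"dx":0,"dy":0,"dz":32,"ax":0,"ay":0,"az":0,"grip":1},{"dx":0,"dy":0,"dz":32,"ax":0,"ay":0,"az":0,"grip":1},{"dx":0,"dy":0,"dz":31,"ax":0,"ay":0,"az":0,"grip":1},{"dx":0,"dy":0,"dz":0,"ax":0,"ay":0,"az":0,"grip":1},{"dx":-6,"dy":0,"dz":0,"ax":0,"ay":0,"az":0,"grip":1},{"dx":-6,"dy":0,"dz":0,"ax":0,"ay":0,"az":0,"grip":1},{"dx":-6,"dy":0,"dz":0,"ax":0,"ay":0,"az":0,"grip":1},{"dx":-6,"dy":0,"dz":0,"ax":0,"ay":0,"az":0,"grip":1},{"dx":-4,"dy":0,"dz":0,"ax":0,"ay":0,"az":0,"grip":1},{"dx":-4,"dy":0,"dz":0,"ax":0,"ay":0,"az":0,"grip":1},{"dx":-4,"dy":0,"dz":0,"ax":0,"ay":0,"az":0,"grip":1},{"dx":0,"dy":0,"dz":0,"ax":0,"ay":0,"az":0,"grip":1}])

```text
clock: 8.63
position: [0.5963, -0.0201, 0.2709]
ee_rot: [0.0, 0.998, 0.067, 0.003]
contact_force: [3.5, 1.3, -2.1]
width: -0.0
gripper_force: 2.0
```

```bash
python3 -c "
from h import *
show()"
```

```text
t8.6 case grasp [-149.6  -21.8  115.9] world [ 0.5974 -0.0201  0.1159] yyaw -82.3 zdir [ 0.007  0.    -1.   ] w -0.0 F [ 3.5  1.3 -2.1] gf 2 q6 1.29
```

Request:
jog_arm(plan=[{"dx":-2,"dy":0,"dz":0,"ax":0,"ay":0,"az":0,"grip":1},{"dx":0,"dy":0,"dz":0,"ax":0,"ay":0,"az":0,"grip":1}])

```text
clock: 8.8
position: [0.5953, -0.0203, 0.2709]
ee_rot: [0.0, 0.998, 0.067, 0.004]
contact_force: [7.0, 2.7, -0.4]
width: -0.0
gripper_force: 3.4
```

Request:
jog_arm(plan=[{"dx":-2,"dy":0,"dz":0,"ax":0,"ay":0,"az":0,"grip":1},{"dx":0,"dy":0,"dz":0,"ax":0,"ay":0,"az":0,"grip":1}])

```text
clock: 8.97
position: [0.5946, -0.0204, 0.271]
ee_rot: [-0.0, 0.998, 0.067, 0.006]
contact_force: [10.1, 2.4, -2.6]
width: -0.0002
gripper_force: 5.0
```

```bash
python3 -c "
from h import *
show()"
```

```text
t9.0 case grasp [-149.7  -21.   116. ] world [ 0.5966 -0.0203  0.116 ] yyaw -82.3 zdir [ 0.013  0.001 -1.   ] w -0.2 F [10.1  2.4 -2.6] gf 5 q6 1.28
```

Request:
jog_arm(plan=[{"dx":10,"dy":0,"dz":0,"ax":0,"ay":0,"az":0,"grip":1},{"dx":8,"dy":0,"dz":0,"ax":0,"ay":0,"az":0,"grip":1},{"dx":0,"dy":0,"dz":-35,"ax":0,"ay":0,"az":0,"grip":1},{"dx":0,"dy":0,"dz":-35,"ax":0,"ay":0,"az":0,"grip":1},{"dx":0,"dy":0,"dz":-35,"ax":0,"ay":0,"az":0,"grip":1},{"dx":0,"dy":0,"dz":-35,"ax":0,"ay":0,"az":0,"grip":0.5},{"dx":-10,"dy":-25,"dz":0,"ax":0,"ay":0,"az":0,"grip":0.5},{"dx":-10,"dy":-25,"dz":0,"ax":0,"ay":0,"az":0,"grip":0.5},{"dx":-15,"dy":-22,"dz":0,"ax":0,"ay":0,"az":0,"grip":0.5},{"dx":0,"dy":0,"dz":0,"ax":0,"ay":0,"az":0,"grip":0.5},{"dx":0,"dy":0,"dz":0,"ax":0,"ay":0,"az":0,"grip":0.5}])

```text
clock: 9.88
position: [0.5643, 0.049, 0.4093]
ee_rot: [0.0, 0.998, 0.068, -0.0]
contact_force: [0.3, -0.4, 1.0]
width: 0.0427
gripper_force: 0.0
```

```bash
python3 - <<'E'
from h import *
show(); go(c2w([-77.5,0,190]),98-180)
# arc table from theta .09
r=np.hypot(205,70); a0=np.arctan2(70,205)
P=lambda t: np.array([120-r*np.cos(a0+t),100+r*np.sin(a0+t)])
ts=np.linspace(.09,1.52,33)
q=np.array([P(t) for t in ts]); print(q[[0,-1]]); print(np.diff(q,axis=0).round(1).tolist())
E
```

```text
t9.9 case grasp [-76.7   1.5 254.3] world [0.5642 0.0489 0.2543] yyaw -82.2 zdir [-0.    -0.001 -1.   ] w 42.7 F [ 0.3 -0.4  1. ] gf 0 q6 1.40
turn [ 0.01  0.   -0.03] shift [ 1.4  0.9 64.3]
[[-77.87881182 188.1417939 ]
 [179.50094067 308.28979346]]
[[4.1, 8.8], [4.5, 8.6], [4.9, 8.3], [5.3, 8.1], [5.6, 7.9], [6.0, 7.6], [6.3, 7.3], [6.6, 7.1], [6.9, 6.8], [7.2, 6.4], [7.5, 6.1], [7.8, 5.8], [8.0, 5.4], [8.3, 5.0], [8.5, 4.7], [8.7, 4.3], [8.9, 3.9], [9.0, 3.5], [9.2, 3.1], [9.3, 2.7], [9.4, 2.3], [9.5, 1.8], [9.6, 1.4], [9.6, 1.0], [9.7, 0.6], [9.7, 0.1], [9.7, -0.3], [9.7, -0.7], [9.6, -1.2], [9.5, -1.6], [9.5, -2.0], [9.4, -2.5]]
```

Request:
jog_arm(plan=[{"dx":1,"dy":0.5,"dz":25,"ax":0,"ay":0,"az":0,"grip":0.5},{"dx":0,"dy":0,"dz":25,"ax":0,"ay":0,"az":0,"grip":0.5},{"dx":0,"dy":0,"dz":14,"ax":0,"ay":0,"az":0,"grip":0.5},{"dx":0,"dy":0,"dz":0,"ax":0,"ay":0,"az":0,"grip":0.5},{"dx":0,"dy":0,"dz":0,"ax":0,"ay":0,"az":0,"grip":1},{"dx":0,"dy":0,"dz":0,"ax":0,"ay":0,"az":0,"grip":1},{"dx":0,"dy":0,"dz":0,"ax":0,"ay":0,"az":0,"grip":1},{"dx":0,"dy":0,"dz":0,"ax":0,"ay":0,"az":0,"grip":1},{"dx":0,"dy":0,"dz":0,"ax":0,"ay":0,"az":0,"grip":1},{"dx":0,"dy":0,"dz":0,"ax":0,"ay":0,"az":0,"grip":1},{"dx":0,"dy":-4.1,"dz":-8.8,"ax":0,"ay":0,"az":0,"grip":1},{"dx":0,"dy":-4.5,"dz":-8.6,"ax":0,"ay":0,"az":0,"grip":1},{"dx":0,"dy":-4.9,"dz":-8.3,"ax":0,"ay":0,"az":0,"grip":1},{"dx":0,"dy":0,"dz":0,"ax":0,"ay":0,"az":0,"grip":1}])

```text
clock: 11.05
position: [0.5648, 0.0628, 0.3724]
ee_rot: [-0.001, 0.998, 0.068, 0.002]
contact_force: [0.7, 5.4, -3.3]
width: 0.0081
gripper_force: 39.1
```

```bash
python3 -c "
from h import *
show()"
```

```text
t11.1 case grasp [-62.6  -1.5 217.4] world [0.5652 0.0633 0.2174] yyaw -82.2 zdir [ 0.003  0.003 -1.   ] w 8.1 F [ 0.7  5.4 -3.3] gf 39 q6 1.42
```

Request:
jog_arm(plan=[{"dx":0,"dy":-5.3,"dz":-8.1,"ax":0,"ay":0,"az":0,"grip":1},{"dx":0,"dy":-5.6,"dz":-7.9,"ax":0,"ay":0,"az":0,"grip":1},{"dx":0,"dy":-6.0,"dz":-7.6,"ax":0,"ay":0,"az":0,"grip":1},{"dx":0,"dy":-6.3,"dz":-7.3,"ax":0,"ay":0,"az":0,"grip":1},{"dx":0,"dy":-6.6,"dz":-7.1,"ax":0,"ay":0,"az":0,"grip":1},{"dx":0,"dy":-6.9,"dz":-6.8,"ax":0,"ay":0,"az":0,"grip":1},{"dx":0,"dy":-7.2,"dz":-6.4,"ax":0,"ay":0,"az":0,"grip":1},{"dx":0,"dy":-7.5,"dz":-6.1,"ax":0,"ay":0,"az":0,"grip":1},{"dx":0,"dy":-7.8,"dz":-5.8,"ax":0,"ay":0,"az":0,"grip":1},{"dx":0,"dy":-8.0,"dz":-5.4,"ax":0,"ay":0,"az":0,"grip":1},{"dx":0,"dy":-8.3,"dz":-5.0,"ax":0,"ay":0,"az":0,"grip":1},{"dx":0,"dy":-8.5,"dz":-4.7,"ax":0,"ay":0,"az":0,"grip":1},{"dx":0,"dy":-8.7,"dz":-4.3,"ax":0,"ay":0,"az":0,"grip":1},{"dx":0,"dy":-8.9,"dz":-3.9,"ax":0,"ay":0,"az":0,"grip":1}])

```text
clock: 12.22
position: [0.5509, 0.1606, 0.4595]
ee_rot: [0.003, 0.998, 0.067, 0.002]
contact_force: [3.1, -7.7, 8.8]
width: 0.0086
gripper_force: 39.5
```

```bash
python3 -c "
from h import *
show()"
```

```text
t12.2 case grasp [ 34.8  -1.4 304.5] world [0.5515 0.1597 0.3045] yyaw -82.3 zdir [ 0.004 -0.006 -1.   ] w 8.6 F [ 3.1 -7.7  8.8] gf 40 q6 1.60
```

Request:
jog_arm(plan=[{"dx":0,"dy":-9.0,"dz":-3.5,"ax":0,"ay":0,"az":0,"grip":1},{"dx":0,"dy":-9.2,"dz":-3.1,"ax":0,"ay":0,"az":0,"grip":1},{"dx":0,"dy":-9.3,"dz":-2.7,"ax":0,"ay":0,"az":0,"grip":1},{"dx":0,"dy":-9.4,"dz":-2.3,"ax":0,"ay":0,"az":0,"grip":1},{"dx":0,"dy":-9.5,"dz":-1.8,"ax":0,"ay":0,"az":0,"grip":1},{"dx":0,"dy":-9.6,"dz":-1.4,"ax":0,"ay":0,"az":0,"grip":1},{"dx":0,"dy":-9.6,"dz":-1.0,"ax":0,"ay":0,"az":0,"grip":1},{"dx":0,"dy":-9.7,"dz":-0.6,"ax":0,"ay":0,"az":0,"grip":1},{"dx":0,"dy":0,"dz":0,"ax":0,"ay":0,"az":0,"grip":1}])

```text
clock: 12.97
position: [0.5399, 0.2375, 0.4764]
ee_rot: [-0.0, 0.998, 0.068, 0.002]
contact_force: [1.5, -0.2, 8.0]
width: 0.0084
gripper_force: 42.0
```

```bash
python3 -c "
from h import *
show()"
```

```text
t13.0 case grasp [113.5  -1.3 321.4] world [0.5405 0.2376 0.3214] yyaw -82.2 zdir [ 0.003  0.001 -1.   ] w 8.4 F [ 1.5 -0.2  8. ] gf 42 q6 1.73
```

Request:
jog_arm(plan=[{"dx":0,"dy":-9.7,"dz":-0.1,"ax":0,"ay":0,"az":0,"grip":1},{"dx":0,"dy":-9.7,"dz":0.3,"ax":0,"ay":0,"az":0,"grip":1},{"dx":0,"dy":-9.7,"dz":0.7,"ax":0,"ay":0,"az":0,"grip":1},{"dx":0,"dy":-9.6,"dz":1.2,"ax":0,"ay":0,"az":0,"grip":1},{"dx":0,"dy":-9.5,"dz":1.6,"ax":0,"ay":0,"az":0,"grip":1},{"dx":0,"dy":-9.5,"dz":2.0,"ax":0,"ay":0,"az":0,"grip":1},{"dx":0,"dy":0,"dz":0,"ax":0,"ay":0,"az":0,"grip":1}])

```text
clock: 13.55
position: [0.532, 0.2954, 0.4693]
ee_rot: [-0.001, 0.998, 0.068, 0.001]
contact_force: [0.6, 2.7, 5.7]
width: 0.0084
gripper_force: 42.9
```

```bash
python3 -c "
from h import *
show()"
```

```text
t13.6 case grasp [172.3  -1.2 314.3] world [0.5322 0.2958 0.3143] yyaw -82.2 zdir [ 0.001  0.002 -1.   ] w 8.4 F [0.6 2.7 5.7] gf 43 q6 1.83
```

Request:
jog_arm(plan=[{"dx":0,"dy":0,"dz":0,"ax":0,"ay":0,"az":0,"grip":0.7},{"dx":0,"dy":0,"dz":0,"ax":0,"ay":0,"az":0,"grip":0.7},{"dx":0,"dy":0,"dz":-15,"ax":0,"ay":0,"az":0,"grip":0.7},{"dx":0,"dy":0,"dz":-25,"ax":0,"ay":0,"az":0,"grip":0.7},{"dx":0,"dy":0,"dz":-25,"ax":0,"ay":0,"az":0,"grip":0.7},{"dx":0,"dy":0,"dz":-10,"ax":0,"ay":0,"az":0,"grip":1},{"dx":0,"dy":40,"dz":0,"ax":0,"ay":0,"az":0,"grip":1},{"dx":0,"dy":40,"dz":0,"ax":0,"ay":0,"az":0,"grip":1},{"dx":0,"dy":40,"dz":0,"ax":0,"ay":0,"az":0,"grip":1},{"dx":0,"dy":40,"dz":0,"ax":0,"ay":0,"az":0,"grip":1},{"dx":0,"dy":40,"dz":0,"ax":0,"ay":0,"az":0,"grip":1},{"dx":0,"dy":40,"dz":0,"ax":0,"ay":0,"az":0,"grip":1},{"dx":36,"dy":0,"dz":0,"ax":0,"ay":0,"az":0,"grip":1},{"dx":36,"dy":0,"dz":0,"ax":0,"ay":0,"az":0,"grip":1},{"dx":36,"dy":0,"dz":0,"ax":0,"ay":0,"az":0,"grip":1},{"dx":0,"dy":0,"dz":0,"ax":0,"ay":0,"az":0,"grip":1}])

```text
clock: 14.88
position: [0.678, 0.0698, 0.5371]
ee_rot: [-0.0, 0.998, 0.067, -0.001]
contact_force: [-0.7, 0.5, -2.0]
width: -0.0003
gripper_force: 0.0
```

```bash
python3 -c "
from h import *
show()
d=grab('side'); a=d['image'][95:225,255:405]; t=grab('top')['image'][95:255,210:345]
import numpy as np
a=cv2.resize(a,None,fx=4,fy=4,interpolation=2)[:,:,::-1]; t=cv2.resize(t,None,fx=4,fy=4,interpolation=2)[:,:,::-1]
o=np.zeros((600,800,3),np.uint8)
cv2.imwrite('pics/top5.png',t); cv2.imwrite('pics/s5.png',a)"
```

```text
t14.9 case grasp [ -71.7 -113.7  382.1] world [0.6776 0.0699 0.3821] yyaw -82.4 zdir [-0.003  0.001 -1.   ] w -0.3 F [-0.7  0.5 -2. ] gf 0 q6 1.44
```

View pics/top5.png

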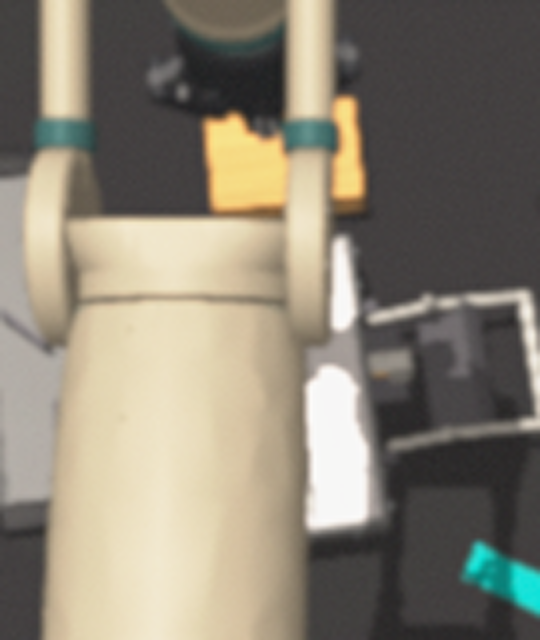

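Request:
jog_arm(plan=[{"dx":-30,"dy":-6,"dz":0,"ax":0,"ay":0,"az":0,"grip":1},{"dx":-29,"dy":0,"dz":0,"ax":0,"ay":0,"az":0,"grip":1},{"dx":0,"dy":0,"dz":38,"ax":0,"ay":0,"az":0,"grip":1},{"dx":0,"dy":0,"dz":38,"ax":0,"ay":0,"az":0,"grip":1},{"dx":0,"dy":0,"dz":38,"ax":0,"ay":0,"az":0,"grip":1},{"dx":0,"dy":0,"dz":38,"ax":0,"ay":0,"az":0,"grip":1},{"dx":0,"dy":0,"dz":38,"ax":0,"ay":0,"az":0,"grip":1},{"dx":0,"dy":0,"dz":38,"ax":0,"ay":0,"az":0,"grip":1},{"dx":0,"dy":0,"dz":20,"ax":0,"ay":0,"az":0,"grip":1},{"dx":0,"dy":0,"dz":0,"ax":0,"ay":0,"az":0,"grip":1}])

```text
clock: 15.82
position: [0.6092, 0.0684, 0.2898]
ee_rot: [-0.0, 0.998, 0.067, -0.006]
contact_force: [-0.7, 0.6, -0.1]
width: -0.0003
gripper_force: 0.0
```

```bash
python3 -c "
from h import *
show(); go(c2w([-66,-54,113]),98-180)"
```

```text
t15.8 case grasp [-63.4 -44.  134.8] world [0.6073 0.0684 0.1348] yyaw -82.3 zdir [-0.012 -0.    -1.   ] w -0.3 F [-0.7  0.6 -0.1] gf 0 q6 1.43
turn [-0.01  0.11 -0.05] shift [ 8.2  2.4 21.8]
```

Request:
jog_arm(plan=[{"dx":6,"dy":2,"dz":0,"ax":0,"ay":0,"az":0,"grip":1},{"dx":0,"dy":0,"dz":0,"ax":0,"ay":0,"az":0,"grip":1}])

```text
clock: 15.98
position: [0.6204, 0.067, 0.2969]
ee_rot: [0.0, 0.998, 0.067, 0.003]
contact_force: [0.2, -0.6, 1.0]
width: -0.0001
gripper_force: 0.0
```

```bash
python3 -c "
from h import *
show(); go(c2w([-66,-54,113]),98-180)"
```

```text
t16.0 case grasp [-66.7 -57.5 141.9] world [0.6212 0.067  0.1419] yyaw -82.3 zdir [ 0.005 -0.    -1.   ] w -0.1 F [ 0.2 -0.6  1. ] gf 0 q6 1.43
turn [ 0.01 -0.05 -0.05] shift [-2.7 -0.5 28.9]
```

Request:
jog_arm(plan=[{"dx":0,"dy":0,"dz":15,"ax":0,"ay":0,"az":0,"grip":1},{"dx":0,"dy":0,"dz":12,"ax":0,"ay":0,"az":0,"grip":1},{"dx":0,"dy":0,"dz":0,"ax":0,"ay":0,"az":0,"grip":1},{"dx":-6,"dy":0,"dz":0,"ax":0,"ay":0,"az":0,"grip":1},{"dx":-6,"dy":0,"dz":0,"ax":0,"ay":0,"az":0,"grip":1},{"dx":-6,"dy":0,"dz":0,"ax":0,"ay":0,"az":0,"grip":1},{"dx":-6,"dy":0,"dz":0,"ax":0,"ay":0,"az":0,"grip":1},{"dx":-5,"dy":0,"dz":0,"ax":0,"ay":0,"az":0,"grip":1},{"dx":-4,"dy":0,"dz":0,"ax":0,"ay":0,"az":0,"grip":1},{"dx":0,"dy":0,"dz":0,"ax":0,"ay":0,"az":0,"grip":1},{"dx":0,"dy":0,"dz":0,"ax":0,"ay":0,"az":0,"grip":1}])

```text
clock: 16.9
position: [0.586, 0.0626, 0.2674]
ee_rot: [0.0, 0.998, 0.067, -0.0]
contact_force: [0.0, -0.4, 0.3]
width: -0.0001
gripper_force: 0.2
```

Request:
jog_arm(plan=[{"dx":-2,"dy":0,"dz":0,"ax":0,"ay":0,"az":0,"grip":1},{"dx":0,"dy":0,"dz":0,"ax":0,"ay":0,"az":0,"grip":1}])

```text
clock: 17.07
position: [0.5846, 0.0625, 0.2673]
ee_rot: [0.0, 0.998, 0.067, 0.0]
contact_force: [1.4, -0.2, 1.1]
width: 0.0004
gripper_force: 0.6
```

```bash
python3 -c "
from h import *
show()"
```

```text
t17.1 case grasp [-66.  -20.6 112.3] world [0.5846 0.0625 0.1123] yyaw -82.3 zdir [ 0. -0. -1.] w 0.4 F [ 1.4 -0.2  1.1] gf 1 q6 1.42
```

Request:
jog_arm(plan=[{"dx":-2,"dy":0,"dz":0,"ax":0,"ay":0,"az":0,"grip":1},{"dx":0,"dy":0,"dz":0,"ax":0,"ay":0,"az":0,"grip":1}])

```text
clock: 17.23
position: [0.5836, 0.0623, 0.2674]
ee_rot: [-0.0, 0.998, 0.067, 0.002]
contact_force: [5.1, 2.1, -1.7]
width: 0.0004
gripper_force: 2.3
```

Request:
jog_arm(plan=[{"dx":-2,"dy":0,"dz":0,"ax":0,"ay":0,"az":0,"grip":1},{"dx":0,"dy":0,"dz":0,"ax":0,"ay":0,"az":0,"grip":1}])

```text
clock: 17.4
position: [0.5828, 0.0622, 0.2675]
ee_rot: [-0.0, 0.998, 0.067, 0.004]
contact_force: [7.7, 1.1, -4.4]
width: 0.0002
gripper_force: 4.2
```

Request:
jog_arm(plan=[{"dx":-2,"dy":0,"dz":0,"ax":0,"ay":0,"az":0,"grip":1},{"dx":0,"dy":0,"dz":0,"ax":0,"ay":0,"az":0,"grip":1}])

```text
clock: 17.57
position: [0.5821, 0.0621, 0.2676]
ee_rot: [-0.0, 0.998, 0.067, 0.006]
contact_force: [11.8, 2.3, -6.8]
width: -0.0005
gripper_force: 6.0
```

```bash
python3 -c "
from h import *
show()"
```

```text
t17.6 case grasp [-66.1 -19.9 112.6] world [0.5839 0.0623 0.1126] yyaw -82.3 zdir [ 0.011  0.001 -1.   ] w -0.5 F [11.8  2.3 -6.8] gf 6 q6 1.42
```

Request:
jog_arm(plan=[{"dx":10,"dy":0,"dz":0,"ax":0,"ay":0,"az":0,"grip":1},{"dx":6,"dy":0,"dz":0,"ax":0,"ay":0,"az":0,"grip":1},{"dx":0,"dy":0,"dz":-35,"ax":0,"ay":0,"az":0,"grip":1},{"dx":0,"dy":0,"dz":-40,"ax":0,"ay":0,"az":0,"grip":1},{"dx":0,"dy":0,"dz":-40,"ax":0,"ay":0,"az":0,"grip":0.5},{"dx":0,"dy":0,"dz":-20,"ax":0,"ay":0,"az":0,"grip":0.5},{"dx":0,"dy":0,"dz":0,"ax":0,"ay":0,"az":0,"grip":0.5}])

```text
clock: 18.15
position: [0.5952, 0.0638, 0.408]
ee_rot: [0.001, 0.998, 0.067, 0.004]
contact_force: [-0.1, -0.0, 0.2]
width: 0.036
gripper_force: 0.0
```

```bash
cat > slides.py <<'E'
from h import *
from scipy.optimize import minimize
from scipy import ndimage as ni
S=6
def sl(p,pts): 
    c,s=np.cos(p[2]),np.sin(p[2]); pts=np.array(pts)/1e3
    return np.c_[p[0]+c*pts[:,0]-s*pts[:,1],p[1]+s*pts[:,0]+c*pts[:,1],pts[:,2]]
PL=[[-5,-15],[95,-15],[105,-11],[105,11],[95,15],[-5,15]]
TB=[[-5,-12],[5,-12],[5,12],[-5,12]]
ang=np.linspace(0,2*np.pi,20)
def render(d,p,x0,y0,w,h,z0=0):
    im=np.zeros((h*S,w*S),np.float32)
    def poly(pts,v,hull=False):
        q=(proj(d,sl(p,pts))-[x0,y0]+.5)*S-.5
        q=np.round(q*16).astype(np.int32)
        if hull:q=cv2.convexHull(q)
        cv2.fillPoly(im,[q.reshape(-1,1,2)],v,cv2.LINE_8,4)
    poly([a+[5+z0] for a in PL],1.); poly([[82+8*np.cos(a),8*np.sin(a),5+z0] for a in ang],.1)
    poly([a+[z+z0] for a in TB for z in(5,45)],.5,True); poly([a+[45+z0] for a in TB],1.)
    return cv2.resize(cv2.GaussianBlur(im,(0,0),.5*S),(w,h),interpolation=cv2.INTER_AREA)
def fit(d,p0,z0=0):
    uv=proj(d,sl(p0,[[50,0,5]]))[0]; x0,y0=(uv-26).astype(int); w=h=52
    g=d["image"][y0:y0+h,x0:x0+w].astype(np.float32)
    m=np.clip((g.min(2)-70)/130,0,1.)
    foot=render(d,p0,x0,y0,w,h,z0)>.02; foot=ni.binary_dilation(foot,iterations=3)
    def f(q):
        p=np.array([p0[0]+q[0]*.003,p0[1]+q[1]*.003,p0[2]+q[2]*.03]); return (((render(d,p,x0,y0,w,h,z0)-m)*foot)**2).sum()
    r=minimize(f,[0,0,0],method="Nelder-Mead",options=dict(initial_simplex=[[0,0,0],[1.5,0,0],[0,1.5,0],[0,0,1.5]],maxiter=150))
    return np.array([p0[0]+r.x[0]*.003,p0[1]+r.x[1]*.003,p0[2]+r.x[2]*.03]),r.fun
G=[[.5895,-.317,1.65],[.543,-.334,1.74],[.490,-.368,1.67],[.4355,-.368,1.71]]
E
python3 - <<'E'
from slides import *
show()
d=grab("top"); d2=grab("side")
for g in G:
    p,f=fit(d,np.array(g)); p,f=fit(d,p); q,k=fit(d2,p); print(p[:2].round(4),np.degrees(p[2]).round(1),round(f,2),"side",q[:2].round(4),np.degrees(q[2]).round(1),round(k,2),"case",w2c([*p[:2],.025]).round(1))
# white blobs anywhere in the bench region (knocked / extra slides)
m=(d["image"].min(2)>150).astype(np.uint8); n,_,st,c=cv2.connectedComponentsWithStats(m)
print([(c[i].round().tolist(),int(st[i,4])) for i in range(1,n) if 30<st[i,4]<500])
E
```

```text
t18.1 case grasp [-66.5 -32.6 253. ] world [0.5965 0.0637 0.253 ] yyaw -82.3 zdir [ 0.008 -0.001 -1.   ] w 36.0 F [-0.1 -0.   0.2] gf 0 q6 1.43
[ 0.5911 -0.3167] 94.7 41.03 side [ 0.5882 -0.3176] 96.6 37.08 case [-442.4   25.8   25. ]
[ 0.5457 -0.3334] 100.0 38.04 side [ 0.5445 -0.3333] 102.4 76.26 case [-452.6   73.    25. ]
[ 0.4922 -0.369 ] 96.5 36.18 side [ 0.4883 -0.3687] 96.7 49.29 case [-480.5  130.9   25. ]
[ 0.4367 -0.3686] 98.0 37.13 side [ 0.434  -0.3691] 99.0 80.92 case [-472.3  185.8   25. ]
[([239.0, 112.0], 198), ([293.0, 113.0], 196), ([238.0, 164.0], 293), ([249.0, 164.0], 72), ([159.0, 170.0], 132), ([340.0, 186.0], 168), ([307.0, 184.0], 40), ([382.0, 188.0], 313), ([388.0, 202.0], 318), ([300.0, 213.0], 89), ([398.0, 217.0], 325), ([597.0, 220.0], 46), ([399.0, 233.0], 330), ([600.0, 285.0], 48), ([330.0, 386.0], 113), ([629.0, 393.0], 161)]
```

Request:
jog_arm(plan=[{"dx":0,"dy":0,"dz":0,"ax":0,"ay":0,"az":-0.98,"grip":0.6},{"dx":0,"dy":0,"dz":0,"ax":0,"ay":0,"az":-0.98,"grip":0.6},{"dx":0,"dy":0,"dz":0,"ax":0,"ay":0,"az":-0.98,"grip":0.6},{"dx":0,"dy":0,"dz":0,"ax":0,"ay":0,"az":-0.98,"grip":0.6},{"dx":0,"dy":0,"dz":0,"ax":0,"ay":0,"az":-0.98,"grip":0.6},{"dx":0,"dy":0,"dz":0,"ax":0,"ay":0,"az":-0.98,"grip":0.6},{"dx":0,"dy":0,"dz":0,"ax":0,"ay":0,"az":-0.98,"grip":0.6},{"dx":0,"dy":0,"dz":0,"ax":0,"ay":0,"az":-0.98,"grip":0.6},{"dx":0,"dy":0,"dz":0,"ax":0,"ay":0,"az":-0.98,"grip":0.6},{"dx":0,"dy":0,"dz":0,"ax":0,"ay":0,"az":-0.98,"grip":0.6},{"dx":0,"dy":0,"dz":0,"ax":0,"ay":0,"az":-0.98,"grip":0.6},{"dx":0,"dy":0,"dz":0,"ax":0,"ay":0,"az":-0.98,"grip":0.6},{"dx":0,"dy":0,"dz":0,"ax":0,"ay":0,"az":-0.98,"grip":0.6},{"dx":0,"dy":0,"dz":0,"ax":0,"ay":0,"az":-0.98,"grip":0.6},{"dx":0,"dy":0,"dz":0,"ax":0,"ay":0,"az":-0.92,"grip":0.6},{"dx":0,"dy":0,"dz":0,"ax":0,"ay":0,"az":0,"grip":0.6},{"dx":0,"dy":0,"dz":0,"ax":0,"ay":0,"az":0,"grip":0.6}])

```text
clock: 19.67
position: [0.594, 0.0638, 0.4003]
ee_rot: [-0.002, 0.673, 0.74, -0.002]
contact_force: [-0.2, -0.7, -0.4]
width: 0.0341
gripper_force: 0.0
```

```bash
python3 -c "
from h import *
show(); go([.590,-.317,.1],5.5)"
```

```text
t19.7 case grasp [-66.  -29.3 245.3] world [0.5932 0.0637 0.2453] yyaw 5.4 zdir [-0.005 -0.    -1.   ] w 34.1 F [-0.2 -0.7 -0.4] gf 0 q6 -0.10
turn [-0.04 -0.   -0.01] shift [-378.6  -40.4  145.3]
```

Request:
jog_arm(plan=[{"dx":-31.5,"dy":-3.4,"dz":0,"ax":0,"ay":0,"az":0,"grip":0.6},{"dx":-31.5,"dy":-3.4,"dz":0,"ax":0,"ay":0,"az":0,"grip":0.6},{"dx":-31.5,"dy":-3.4,"dz":0,"ax":0,"ay":0,"az":0,"grip":0.6},{"dx":-31.5,"dy":-3.4,"dz":0,"ax":0,"ay":0,"az":0,"grip":0.6},{"dx":-31.5,"dy":-3.4,"dz":0,"ax":0,"ay":0,"az":0,"grip":0.6},{"dx":-31.5,"dy":-3.4,"dz":0,"ax":0,"ay":0,"az":0,"grip":0.6},{"dx":-31.5,"dy":-3.4,"dz":0,"ax":0,"ay":0,"az":0,"grip":0.6},{"dx":-31.5,"dy":-3.4,"dz":0,"ax":0,"ay":0,"az":0,"grip":0.6},{"dx":-31.5,"dy":-3.4,"dz":0,"ax":0,"ay":0,"az":0,"grip":0.6},{"dx":-31.5,"dy":-3.4,"dz":0,"ax":0,"ay":0,"az":0,"grip":0.6},{"dx":-31.5,"dy":-3.4,"dz":20,"ax":0,"ay":0,"az":0,"grip":0.6},{"dx":-32,"dy":-3,"dz":20,"ax":0,"ay":0,"az":0,"grip":0.6},{"dx":0,"dy":0,"dz":38,"ax":0,"ay":0,"az":0,"grip":0.6},{"dx":0,"dy":0,"dz":38,"ax":0,"ay":0,"az":0,"grip":0.6},{"dx":0,"dy":0,"dz":29,"ax":0,"ay":0,"az":0,"grip":0.6},{"dx":0,"dy":0,"dz":0,"ax":0,"ay":0,"az":0,"grip":0.6},{"dx":0,"dy":0,"dz":0,"ax":0,"ay":0,"az":0,"grip":0.6},{"dx":0,"dy":0,"dz":0,"ax":0,"ay":0,"az":0,"grip":0.6}])

```text
clock: 21.17
position: [0.5916, -0.3172, 0.2587]
ee_rot: [0.001, 0.672, 0.74, 0.0]
contact_force: [0.9, 0.8, 0.5]
width: 0.0341
gripper_force: 0.0
```

```bash
python3 -c "
from h import *
show(); go([.590,-.317,.03],5.5)
d=grab('side'); x,y=310,215; crop(d,x,y,x+133,y+100,6,'pics/s6.png')"
```

```text
t21.2 case grasp [-443.2   25.1  103.7] world [ 0.5918 -0.3174  0.1037] yyaw 5.5 zdir [ 0.002 -0.001 -1.   ] w 34.1 F [0.9 0.8 0.5] gf 0 q6 -0.69
turn [0.01 0.01 0.  ] shift [ 0.3 -1.6 73.7]
```

View pics/s6.png

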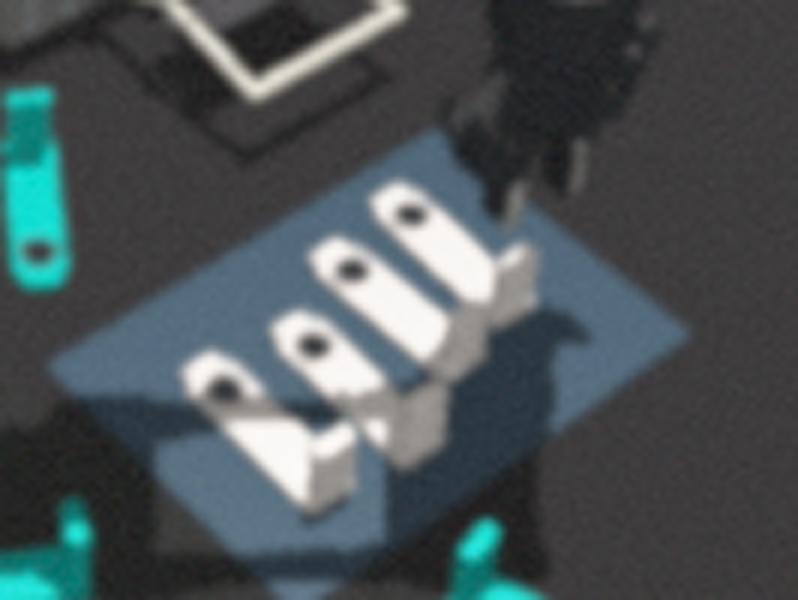

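Request:
jog_arm(plan=[{"dx":0,"dy":-1,"dz":25,"ax":0,"ay":0,"az":0,"grip":0.6},{"dx":0,"dy":0,"dz":25,"ax":0,"ay":0,"az":0,"grip":0.6},{"dx":0,"dy":0,"dz":15,"ax":0,"ay":0,"az":0,"grip":0.6},{"dx":0,"dy":0,"dz":8,"ax":0,"ay":0,"az":0,"grip":0.6},{"dx":0,"dy":0,"dz":0,"ax":0,"ay":0,"az":0,"grip":0.6},{"dx":0,"dy":0,"dz":0,"ax":0,"ay":0,"az":0,"grip":1},{"dx":0,"dy":0,"dz":0,"ax":0,"ay":0,"az":0,"grip":1},{"dx":0,"dy":0,"dz":0,"ax":0,"ay":0,"az":0,"grip":1},{"dx":0,"dy":0,"dz":0,"ax":0,"ay":0,"az":0,"grip":1},{"dx":0,"dy":0,"dz":0,"ax":0,"ay":0,"az":0,"grip":1},{"dx":0,"dy":0,"dz":0,"ax":0,"ay":0,"az":0,"grip":1}], grip_force=50)

```text
clock: 22.13
position: [0.5905, -0.3174, 0.1862]
ee_rot: [0.002, 0.672, 0.741, 0.0]
contact_force: [-0.7, 0.4, 5.3]
width: 0.023
gripper_force: 49.8
```

```bash
python3 -c "
from h import *
show()"
```

```text
t22.1 case grasp [-443.4   26.    31.2] world [ 0.591  -0.3177  0.0312] yyaw 5.6 zdir [ 0.003 -0.002 -1.   ] w 23.0 F [-0.7  0.4  5.3] gf 50 q6 -0.69
```

```bash
python3 -c "
from h import *
go(c2w([-177,-77,180]),8)"
```

```text
turn [ 0.02  0.02 -0.41] shift [ 266.   103.4 -148.8]
```

Request:
jog_arm(plan=[{"dx":0,"dy":0,"dz":-20,"ax":0,"ay":0,"az":0,"grip":1},{"dx":0,"dy":0,"dz":-35,"ax":0,"ay":0,"az":0,"grip":1},{"dx":0,"dy":0,"dz":-35,"ax":0,"ay":0,"az":-0.41,"grip":1},{"dx":0,"dy":0,"dz":-35,"ax":0,"ay":0,"az":0,"grip":1},{"dx":13,"dy":5,"dz":-24,"ax":0,"ay":0,"az":0,"grip":1},{"dx":31.6,"dy":12.3,"dz":0,"ax":0,"ay":0,"az":0,"grip":1},{"dx":31.6,"dy":12.3,"dz":0,"ax":0,"ay":0,"az":0,"grip":1},{"dx":31.6,"dy":12.3,"dz":0,"ax":0,"ay":0,"az":0,"grip":1},{"dx":31.6,"dy":12.3,"dz":0,"ax":0,"ay":0,"az":0,"grip":1},{"dx":31.6,"dy":12.3,"dz":0,"ax":0,"ay":0,"az":0,"grip":1},{"dx":31.6,"dy":12.3,"dz":0,"ax":0,"ay":0,"az":0,"grip":1},{"dx":31.6,"dy":12.3,"dz":0,"ax":0,"ay":0,"az":0,"grip":1},{"dx":31.6,"dy":12.3,"dz":0,"ax":0,"ay":0,"az":0,"grip":1},{"dx":0,"dy":0,"dz":0,"ax":0,"ay":0,"az":0,"grip":1},{"dx":0,"dy":0,"dz":0,"ax":0,"ay":0,"az":0,"grip":1},{"dx":0,"dy":0,"dz":0,"ax":0,"ay":0,"az":0,"grip":1}])

```text
clock: 23.47
position: [0.655, -0.0394, 0.3332]
ee_rot: [0.0, 0.656, 0.755, -0.001]
contact_force: [1.2, -0.0, -0.6]
width: 0.0233
gripper_force: 49.1
```

```bash
python3 -c "
from h import *
show(); go(c2w([-177,-77,103]),8)
d=grab('side'); x,y=280,110; crop(d,x,y,x+133,y+100,6,'pics/s7.png')"
```

```text
t23.5 case grasp [-176.9  -76.   178.2] world [ 0.6549 -0.0396  0.1782] yyaw 8.1 zdir [-0.001 -0.001 -1.   ] w 23.3 F [ 1.2 -0.  -0.6] gf 49 q6 -0.31
turn [-0.01  0.01  0.01] shift [-0.3  0.8 75.2]
```

View pics/s7.png

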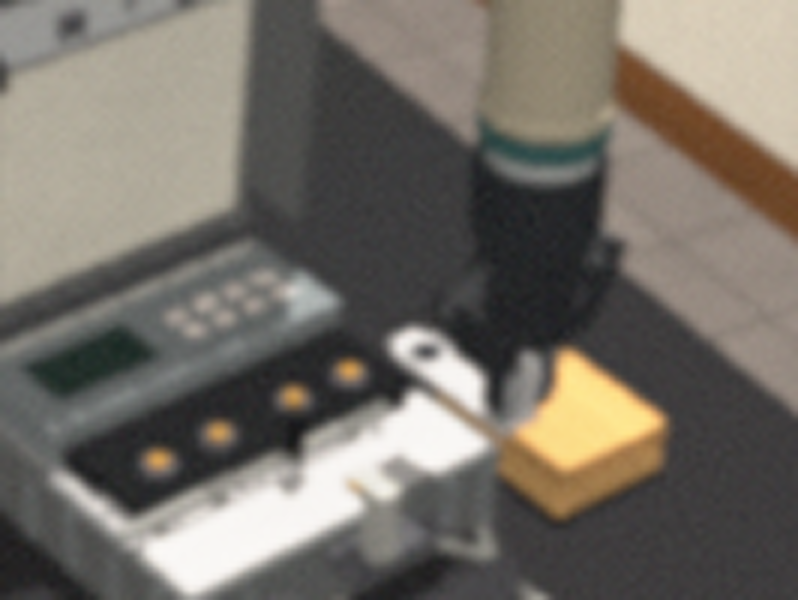

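```bash
python3 - <<'E'
from h import *
d=grab('side')
U=np.array([[158,460],[218,433],[293,397],[349,371]])/6+[280,110]-.42
for w in unproj(d,U,.087): print(w2c(w).round(1))
# brightness-weighted dot centroids for accuracy
im=d["image"].astype(float); y=(im[:,:,0]-im[:,:,2]).clip(0); 
for u in U:
    a,b=np.round(u).astype(int); s=y[b-3:b+4,a-3:a+4]; s=(s-40).clip(0); Y,X=np.mgrid[b-3:b+4,a-3:a+4]; c=np.array([(X*s).sum(),(Y*s).sum()])/s.sum(); print(w2c(unproj(d,c,.087)[0]).round(1))
# held slide: fit yellow? knob
E
```

```text
[-15.4  72.   87. ]
[-16.2  26.1  87. ]
[-15.4 -34.5  87. ]
[-15.5 -80.7  87. ]
[-14.6  71.3  87. ]
[-15.4  25.3  87. ]
[-14.8 -35.3  87. ]
[-13.9 -82.2  87. ]
```

```bash
python3 - <<'E'
from h import *
d=grab('top'); P=[c2w([-15,y,87]) for y in (76,30,-30,-76)]; U=proj(d,P); print(U.round(1))
im=d["image"].astype(float)
y=(im[:,:,0]-im[:,:,2])
for u in U:
    a,b=np.round(u).astype(int); s=y[b-4:b+5,a-4:a+5]; s=(s-40).clip(0); Y,X=np.mgrid[b-4:b+5,a-4:a+5]
    if s.sum()>0: c=np.array([(X*s).sum(),(Y*s).sum()])/s.sum(); print(s.max(),c.round(2),w2c(unproj(d,c,.087)[0]).round(1))
    else: print(u,y[b-4:b+5,a-4:a+5].max())
crop(d,215,95,345,235,5,'pics/t7.png')
E
```

```text
[[273.6 215.2]
 [271.9 201.3]
 [269.6 183.5]
 [267.9 170.1]]
10.0 [276.5  215.58] [-24.1  78.5  87. ]
122.0 [274.02 199.72] [-22.6  25.7  87. ]
120.0 [271.77 181.73] [-22.7 -35.   87. ]
117.0 [269.97 168.3 ] [-22.4 -81.1  87. ]
```

```bash
python3 - <<'E'
from h import *
d=grab('side'); s=sensors.get_state(); z=s["position"][2]-.155-.0312
print(z); 
def dark(d,u,zz,k=4):
    im=d["image"].astype(float).mean(2); a,b=np.round(u).astype(int); 
    s=im[b-k:b+k+1,a-k:a+k+1]; print(s.round().astype(int).tolist())
    w=(150-s).clip(0); Y,X=np.mgrid[b-k:b+k+1,a-k:a+k+1]; c=np.array([(X*w).sum(),(Y*w).sum()])/w.sum(); print(c.round(2),w2c(unproj(d,c,zz)[0]).round(1))
dark(d,np.array([350.9,168.2]),z+.005,3)
t=grab('top'); u=proj(t,c2w([-177+82,-76,1e3*(z+.005)]))[0]; print(u)
dark(t,u,z+.005,4)
E
```

```text
0.14711955396948076
[[203, 211, 192, 162, 134, 103, 72], [232, 230, 217, 197, 178, 152, 121], [223, 188, 162, 149, 155, 163, 159], [201, 142, 99, 88, 109, 156, 188], [193, 160, 129, 118, 136, 183, 217], [180, 192, 191, 191, 207, 228, 238], [143, 179, 211, 228, 237, 243, 244]]
[351.92 167.04] [-93.  -81.  152.1]
[291.03925259 161.28411691]
[[128, 118, 105, 94, 89, 133, 211, 243, 246], [149, 133, 110, 92, 82, 112, 184, 238, 246], [160, 138, 110, 90, 80, 92, 149, 220, 244], [163, 134, 107, 88, 79, 80, 119, 193, 241], [161, 129, 104, 91, 80, 80, 114, 186, 240], [157, 123, 101, 92, 86, 92, 134, 205, 242], [149, 116, 103, 111, 124, 149, 193, 231, 244], [142, 113, 118, 154, 190, 215, 232, 240, 243], [150, 141, 158, 196, 225, 231, 233, 233, 234]]
[290.26 160.14] [-93.1 -80.  152.1]
```

View pics/t7.png

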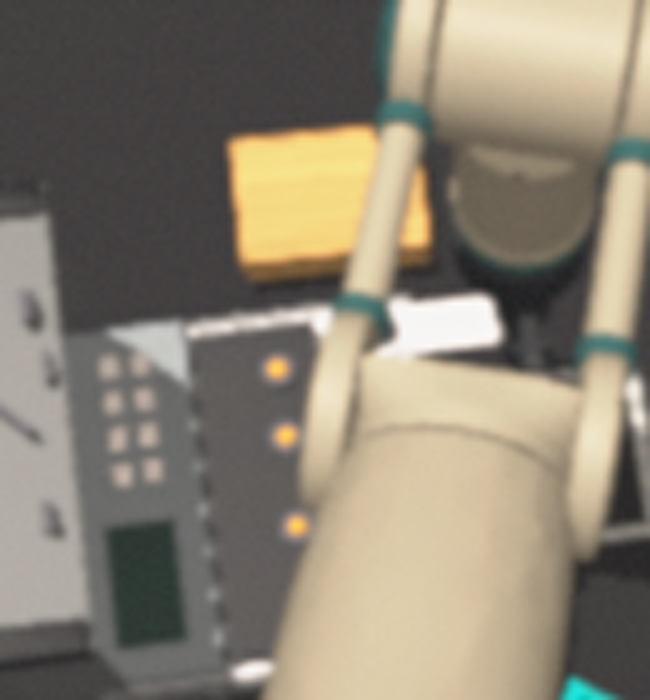

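```bash
python3 - <<'E'
from h import *
d=grab('side'); t=grab('top')
print(w2c(unproj(d,[350.9,168.2],.152)[0]).round(1))
im=t["image"].astype(float).mean(2)
from h import proj
# slide centre line in top by column edge centroid, columns 298..312
for x in (298,301,304,307,310):
    c=im[150:172,x]; w=((c-120)/110).clip(0,1); 
    y=(np.arange(150,172)*w).sum()/w.sum(); print(x,w.sum().round(1),w2c(unproj(t,[x,y],.152)[0]).round(1))
E
```

```text
[-96.1 -73.3 152. ]
298 15.0 [-116.   -68.5  152. ]
301 13.8 [-125.6  -69.   152. ]
304 13.5 [-135.1  -69.5  152. ]
307 13.0 [-144.7  -69.6  152. ]
310 12.3 [-154.2  -69.5  152. ]
```

```bash
python3 - <<'E'
from h import *
t=grab('top'); d=grab('side')
im=t["image"].astype(float).mean(2)
for x in (300,303,306,309): print(x,im[150:170,x].round().astype(int).tolist())
print(w2c(unproj(t,[304.6,159.0],.152)[0]).round(1))
# side: deck front edge/ base corner check, knob & post predicted px with zero offset and -4.7 offset
for nm,c in dict(knobtop=[-64,0,120],posttop=[-145,0,114],b1=[-52,-76,87],b4=[-52,76,87],corner_fr=[-120,-125,70],corner_fl=[-120,125,70]).items():
    c=np.array(c,float); a=proj(d,c2w(c))[0]; b=proj(d,c2w(c+[0,-4.7,0]))[0]
    print(nm,((a-[280,110]+.42)*6).round(),((b-[280,110]+.42)*6).round(), "top",((proj(t,c2w(c))[0]-[215,95]+.4)*5).round())
E
```

```text
300 [56, 65, 63, 69, 122, 210, 245, 246, 246, 245, 246, 246, 246, 246, 238, 176, 140, 182, 204, 207]
303 [62, 65, 62, 79, 155, 232, 246, 246, 245, 245, 245, 246, 246, 245, 222, 136, 102, 150, 192, 204]
306 [60, 64, 66, 96, 187, 243, 246, 245, 245, 245, 246, 246, 246, 245, 194, 103, 77, 125, 179, 198]
309 [38, 40, 57, 120, 209, 245, 246, 245, 245, 245, 246, 246, 246, 234, 160, 83, 66, 98, 150, 190]
[-138.2  -77.5  152. ]
knobtop [300. 412.] [306. 410.] top [352. 468.]
posttop [385. 486.] [391. 483.] top [478. 453.]
b1 [380. 401.] [386. 398.] top [322. 370.]
b4 [189. 492.] [195. 489.] top [352. 595.]
corner_fr [508. 446.] [513. 443.] top [415. 294.]
corner_fl [192. 605.] [198. 602.] top [466. 658.]
```

Request:
jog_arm(plan=[{"dx":0,"dy":2.7,"dz":25,"ax":0,"ay":0,"az":0,"grip":1},{"dx":0,"dy":0,"dz":25,"ax":0,"ay":0,"az":0,"grip":1},{"dx":0,"dy":0,"dz":15,"ax":0,"ay":0,"az":0,"grip":1},{"dx":0,"dy":0,"dz":9,"ax":0,"ay":0,"az":0,"grip":1},{"dx":0,"dy":0,"dz":0,"ax":0,"ay":0,"az":0,"grip":1},{"dx":0,"dy":0,"dz":0,"ax":0,"ay":0,"az":0,"grip":1}])

```text
clock: 24.42
position: [0.6581, -0.0391, 0.2595]
ee_rot: [0.0, 0.656, 0.755, -0.0]
contact_force: [1.4, 0.2, -1.6]
width: 0.023
gripper_force: 49.2
```

```bash
python3 -c "
from h import *
show()"
```

```text
t24.4 case grasp [-176.9  -79.3  104.5] world [ 0.6582 -0.0391  0.1045] yyaw 8.0 zdir [ 0. -0. -1.] w 23.0 F [ 1.4  0.2 -1.6] gf 49 q6 -0.30
```

Request:
jog_arm(plan=[{"dx":5,"dy":-0.5,"dz":1.2,"ax":0,"ay":0,"az":0,"grip":1},{"dx":5,"dy":0,"dz":0,"ax":0,"ay":0,"az":0,"grip":1},{"dx":5,"dy":0,"dz":0,"ax":0,"ay":0,"az":0,"grip":1},{"dx":5,"dy":0,"dz":0,"ax":0,"ay":0,"az":0,"grip":1},{"dx":5,"dy":0,"dz":0,"ax":0,"ay":0,"az":0,"grip":1},{"dx":5,"dy":0,"dz":0,"ax":0,"ay":0,"az":0,"grip":1},{"dx":0,"dy":0,"dz":0,"ax":0,"ay":0,"az":0,"grip":1}])

```text
clock: 25.0
position: [0.653, -0.008, 0.2584]
ee_rot: [-0.0, 0.656, 0.755, 0.0]
contact_force: [0.3, -0.3, -0.8]
width: 0.023
gripper_force: 49.2
```

```bash
python3 -c "
from h import *
show()"
```

```text
t25.0 case grasp [-145.3  -78.5  103.4] world [ 0.653  -0.0079  0.1034] yyaw 8.1 zdir [-0.  0. -1.] w 23.0 F [ 0.3 -0.3 -0.8] gf 49 q6 -0.26
```

Request:
jog_arm(plan=[{"dx":6,"dy":0,"dz":0,"ax":0,"ay":0,"az":0,"grip":1},{"dx":6,"dy":0,"dz":0,"ax":0,"ay":0,"az":0,"grip":1},{"dx":6,"dy":0,"dz":0,"ax":0,"ay":0,"az":0,"grip":1},{"dx":6,"dy":0,"dz":0,"ax":0,"ay":0,"az":0,"grip":1},{"dx":5,"dy":0,"dz":0,"ax":0,"ay":0,"az":0,"grip":1},{"dx":0,"dy":0,"dz":0,"ax":0,"ay":0,"az":0,"grip":1}])

```text
clock: 25.5
position: [0.6489, 0.0206, 0.2582]
ee_rot: [-0.0, 0.656, 0.755, 0.0]
contact_force: [-0.4, 0.6, -1.6]
width: 0.0231
gripper_force: 49.2
```

```bash
python3 -c "
from h import *
show()"
```

```text
t25.5 case grasp [-116.3  -78.5  103.2] world [0.6489 0.0207 0.1032] yyaw 8.1 zdir [-0.  0. -1.] w 23.1 F [-0.4  0.6 -1.6] gf 49 q6 -0.22
```

Request:
jog_arm(plan=[{"dx":4,"dy":0,"dz":0,"ax":0,"ay":0,"az":0,"grip":1},{"dx":4,"dy":0,"dz":0,"ax":0,"ay":0,"az":0,"grip":1},{"dx":0,"dy":0,"dz":0,"ax":0,"ay":0,"az":0,"grip":1}])

```text
clock: 25.75
position: [0.6479, 0.028, 0.2582]
ee_rot: [-0.0, 0.656, 0.755, 0.0]
contact_force: [-0.2, 0.1, -0.6]
width: 0.0232
gripper_force: 49.2
```

Request:
jog_arm(plan=[{"dx":3,"dy":0,"dz":0,"ax":0,"ay":0,"az":0,"grip":1},{"dx":0,"dy":0,"dz":0,"ax":0,"ay":0,"az":0,"grip":1}])

```text
clock: 25.92
position: [0.6476, 0.0306, 0.2582]
ee_rot: [-0.0, 0.656, 0.755, 0.0]
contact_force: [0.2, 0.1, -0.0]
width: 0.023
gripper_force: 49.2
```

```bash
python3 -c "
from h import *
show()"
```

```text
t25.9 case grasp [-106.3  -78.5  103.2] world [0.6475 0.0307 0.1032] yyaw 8.0 zdir [-0.  0. -1.] w 23.0 F [ 0.2  0.1 -0. ] gf 49 q6 -0.20
```

Request:
jog_arm(plan=[{"dx":3,"dy":0,"dz":0,"ax":0,"ay":0,"az":0,"grip":1},{"dx":0,"dy":0,"dz":0,"ax":0,"ay":0,"az":0,"grip":1}])

```text
clock: 26.08
position: [0.6475, 0.0323, 0.2586]
ee_rot: [0.002, 0.656, 0.755, -0.001]
contact_force: [0.6, -5.6, 0.2]
width: 0.0233
gripper_force: 49.2
```

Request:
jog_arm(plan=[{"dx":3,"dy":0,"dz":0,"ax":0,"ay":0,"az":0,"grip":1},{"dx":0,"dy":0,"dz":0,"ax":0,"ay":0,"az":0,"grip":1}])

```text
clock: 26.25
position: [0.6476, 0.0333, 0.2591]
ee_rot: [0.004, 0.655, 0.755, -0.002]
contact_force: [0.1, -10.8, 0.8]
width: 0.023
gripper_force: 49.4
```

```bash
python3 -c "
from h import *
show()"
```

```text
t26.2 case grasp [-105.   -79.1  104.1] world [0.648  0.0321 0.1041] yyaw 8.1 zdir [ 0.003 -0.008 -1.   ] w 23.0 F [  0.1 -10.8   0.8] gf 49 q6 -0.19
```

Request:
jog_arm(plan=[{"dx":-2,"dy":0,"dz":0,"ax":0,"ay":0,"az":0,"grip":1},{"dx":0,"dy":0,"dz":0,"ax":0,"ay":0,"az":0,"grip":0.6},{"dx":0,"dy":0,"dz":0,"ax":0,"ay":0,"az":0,"grip":0.6},{"dx":0,"dy":0,"dz":0,"ax":0,"ay":0,"az":0,"grip":0.6},{"dx":0,"dy":0,"dz":-25,"ax":0,"ay":0,"az":0,"grip":0.6},{"dx":0,"dy":0,"dz":-35,"ax":0,"ay":0,"az":0,"grip":0.6},{"dx":0,"dy":0,"dz":-35,"ax":0,"ay":0,"az":0,"grip":0.6},{"dx":0,"dy":0,"dz":0,"ax":0,"ay":0,"az":0,"grip":0.6},{"dx":0,"dy":0,"dz":0,"ax":0,"ay":0,"az":0,"grip":0.6}])

```text
clock: 27.0
position: [0.6476, 0.0348, 0.3561]
ee_rot: [0.002, 0.656, 0.755, 0.002]
contact_force: [-0.9, 0.2, -0.1]
width: 0.0341
gripper_force: 0.0
```

```bash
cat > look.py <<'E'
from slides import *
import sys
show()
d=grab("top"); d2=grab("side")
for i in map(int,sys.argv[1:]):
    g=G[i]; p,f=fit(d,np.array(g)); p,f=fit(d,p); q,k=fit(d2,p); print("ABCD"[i],p[:2].round(4),np.degrees(p[2]).round(1),round(f,2),"side",q[:2].round(4),np.degrees(q[2]).round(1),round(k,2))
E
python3 look.py 1 2 3; python3 -c "
from h import *
go([.4360,-.369,.1],8.5)"
```

```text
t27.0 case grasp [-102.2  -80.1  201.1] world [0.6485 0.0349 0.2011] yyaw 8.0 zdir [ 0.006  0.    -1.   ] w 34.1 F [-0.9  0.2 -0.1] gf 0 q6 -0.19
B [ 0.5457 -0.3334] 100.0 38.39 side [ 0.5406 -0.3337] 99.7 35.4
C [ 0.4921 -0.3689] 96.4 36.45 side [ 0.4886 -0.3676] 97.4 50.13
D [ 0.4368 -0.3691] 97.9 37.07 side [ 0.4326 -0.3692] 98.3 82.5
turn [-0.01 -0.01 -0.08] shift [-368.2 -267.9   97.5]
```

Request:
jog_arm(plan=[{"dx":-28.3,"dy":-20.6,"dz":0,"ax":0,"ay":0,"az":0,"grip":0.6},{"dx":-28.3,"dy":-20.6,"dz":0,"ax":0,"ay":0,"az":0,"grip":0.6},{"dx":-28.3,"dy":-20.6,"dz":0,"ax":0,"ay":0,"az":0,"grip":0.6},{"dx":-28.3,"dy":-20.6,"dz":0,"ax":0,"ay":0,"az":0,"grip":0.6},{"dx":-28.3,"dy":-20.6,"dz":0,"ax":0,"ay":0,"az":0,"grip":0.6},{"dx":-28.3,"dy":-20.6,"dz":0,"ax":0,"ay":0,"az":0,"grip":0.6},{"dx":-28.3,"dy":-20.6,"dz":0,"ax":0,"ay":0,"az":0,"grip":0.6},{"dx":-28.3,"dy":-20.6,"dz":0,"ax":0,"ay":0,"az":0,"grip":0.6},{"dx":-28.3,"dy":-20.6,"dz":0,"ax":0,"ay":0,"az":0,"grip":0.6},{"dx":-28.3,"dy":-20.6,"dz":0,"ax":0,"ay":0,"az":0,"grip":0.6},{"dx":-28.3,"dy":-20.6,"dz":0,"ax":0,"ay":0,"az":0,"grip":0.6},{"dx":-28.3,"dy":-20.6,"dz":0,"ax":0,"ay":0,"az":0,"grip":0.6},{"dx":-28.3,"dy":-20.6,"dz":0,"ax":0,"ay":0,"az":0,"grip":0.6},{"dx":0,"dy":0,"dz":35,"ax":0,"ay":0,"az":0,"grip":0.6},{"dx":0,"dy":0,"dz":35,"ax":0,"ay":0,"az":0,"grip":0.6},{"dx":0,"dy":0,"dz":20,"ax":0,"ay":0,"az":0,"grip":0.6},{"dx":0,"dy":0,"dz":0,"ax":0,"ay":0,"az":0,"grip":0.6},{"dx":0,"dy":0,"dz":0,"ax":0,"ay":0,"az":0,"grip":0.6},{"dx":0,"dy":0,"dz":0,"ax":0,"ay":0,"az":0,"grip":0.6}])

```text
clock: 28.68
position: [0.4337, -0.3675, 0.2636]
ee_rot: [0.0, 0.656, 0.755, 0.0]
contact_force: [0.8, -0.4, 0.5]
width: 0.0342
gripper_force: 0.0
```

```bash
python3 -c "
from h import *
show(); go([.4355,-.369,.031],8)"
```

```text
t28.7 case grasp [-470.9  188.6  108.6] world [ 0.4337 -0.3676  0.1086] yyaw 8.0 zdir [ 0. -0. -1.] w 34.2 F [ 0.8 -0.4  0.5] gf 0 q6 -0.97
turn [0.   0.   0.01] shift [-1.7  1.6 77.6]
```

Request:
jog_arm(plan=[{"dx":-1.5,"dy":1.6,"dz":25,"ax":0,"ay":0,"az":0,"grip":0.6},{"dx":0,"dy":0,"dz":25,"ax":0,"ay":0,"az":0,"grip":0.6},{"dx":0,"dy":0,"dz":17,"ax":0,"ay":0,"az":0,"grip":0.6},{"dx":0,"dy":0,"dz":10,"ax":0,"ay":0,"az":0,"grip":0.6},{"dx":0,"dy":0,"dz":0,"ax":0,"ay":0,"az":0,"grip":0.6},{"dx":0,"dy":0,"dz":0,"ax":0,"ay":0,"az":0,"grip":1},{"dx":0,"dy":0,"dz":0,"ax":0,"ay":0,"az":0,"grip":1},{"dx":0,"dy":0,"dz":0,"ax":0,"ay":0,"az":0,"grip":1},{"dx":0,"dy":0,"dz":0,"ax":0,"ay":0,"az":0,"grip":1},{"dx":0,"dy":0,"dz":0,"ax":0,"ay":0,"az":0,"grip":1},{"dx":0,"dy":0,"dz":0,"ax":0,"ay":0,"az":0,"grip":1}])

```text
clock: 29.6
position: [0.4353, -0.369, 0.1873]
ee_rot: [0.001, 0.656, 0.755, -0.0]
contact_force: [-0.4, 0.8, 5.6]
width: 0.023
gripper_force: 49.7
```

```bash
python3 -c "
from h import *
show(); go(c2w([-177,73.3,182]),8)"
```

```text
t29.6 case grasp [-472.8  187.1   32.3] world [ 0.4355 -0.3692  0.0323] yyaw 8.0 zdir [ 0.001 -0.002 -1.   ] w 23.0 F [-0.4  0.8  5.6] gf 50 q6 -0.96
turn [0.01 0.02 0.  ] shift [ 295.5  114.  -149.7]
```

Request:
jog_arm(plan=[{"dx":0,"dy":0,"dz":-20,"ax":0,"ay":0,"az":0,"grip":1},{"dx":0,"dy":0,"dz":-35,"ax":0,"ay":0,"az":0,"grip":1},{"dx":0,"dy":0,"dz":-35,"ax":0,"ay":0,"az":0,"grip":1},{"dx":0,"dy":0,"dz":-35,"ax":0,"ay":0,"az":0,"grip":1},{"dx":0,"dy":0,"dz":-25,"ax":0,"ay":0,"az":0,"grip":1},{"dx":29.5,"dy":11.4,"dz":0,"ax":0,"ay":0,"az":0,"grip":1},{"dx":29.5,"dy":11.4,"dz":0,"ax":0,"ay":0,"az":0,"grip":1},{"dx":29.5,"dy":11.4,"dz":0,"ax":0,"ay":0,"az":0,"grip":1},{"dx":29.5,"dy":11.4,"dz":0,"ax":0,"ay":0,"az":0,"grip":1},{"dx":29.5,"dy":11.4,"dz":0,"ax":0,"ay":0,"az":0,"grip":1},{"dx":29.5,"dy":11.4,"dz":0,"ax":0,"ay":0,"az":0,"grip":1},{"dx":29.5,"dy":11.4,"dz":0,"ax":0,"ay":0,"az":0,"grip":1},{"dx":29.5,"dy":11.4,"dz":0,"ax":0,"ay":0,"az":0,"grip":1},{"dx":29.5,"dy":11.4,"dz":0,"ax":0,"ay":0,"az":0,"grip":1},{"dx":29.5,"dy":11.4,"dz":0,"ax":0,"ay":0,"az":0,"grip":1},{"dx":0,"dy":0,"dz":0,"ax":0,"ay":0,"az":0,"grip":1},{"dx":0,"dy":0,"dz":0,"ax":0,"ay":0,"az":0,"grip":1},{"dx":0,"dy":0,"dz":0,"ax":0,"ay":0,"az":0,"grip":1}])

```text
clock: 31.1
position: [0.5066, -0.0608, 0.3361]
ee_rot: [0.0, 0.656, 0.755, -0.0]
contact_force: [-0.0, 0.1, -0.4]
width: 0.0232
gripper_force: 49.3
```

```bash
python3 -c "
from h import *
show(); go(c2w([-177,73.3,104.3]),8)"
```

```text
t31.1 case grasp [-177.4   73.9  181.1] world [ 0.5065 -0.0609  0.1811] yyaw 8.1 zdir [-0.    -0.001 -1.   ] w 23.2 F [-0.   0.1 -0.4] gf 49 q6 -0.40
turn [-0.    0.01  0.01] shift [ 0.3  0.5 76.8]
```

Request:
jog_arm(plan=[{"dx":0,"dy":0.6,"dz":25,"ax":0,"ay":0,"az":0,"grip":1},{"dx":0,"dy":0,"dz":25,"ax":0,"ay":0,"az":0,"grip":1},{"dx":0,"dy":0,"dz":17,"ax":0,"ay":0,"az":0,"grip":1},{"dx":0,"dy":0,"dz":10,"ax":0,"ay":0,"az":0,"grip":1},{"dx":0,"dy":0,"dz":0,"ax":0,"ay":0,"az":0,"grip":1},{"dx":0,"dy":0,"dz":0,"ax":0,"ay":0,"az":0,"grip":1},{"dx":5,"dy":0,"dz":0,"ax":0,"ay":0,"az":0,"grip":1},{"dx":5,"dy":0,"dz":0,"ax":0,"ay":0,"az":0,"grip":1},{"dx":5,"dy":0,"dz":0,"ax":0,"ay":0,"az":0,"grip":1},{"dx":5,"dy":0,"dz":0,"ax":0,"ay":0,"az":0,"grip":1},{"dx":5,"dy":0,"dz":0,"ax":0,"ay":0,"az":0,"grip":1},{"dx":5,"dy":0,"dz":0,"ax":0,"ay":0,"az":0,"grip":1},{"dx":0,"dy":0,"dz":0,"ax":0,"ay":0,"az":0,"grip":1}])

```text
clock: 32.18
position: [0.5028, -0.0297, 0.2593]
ee_rot: [-0.0, 0.655, 0.755, 0.0]
contact_force: [0.2, 0.7, 0.2]
width: 0.0234
gripper_force: 49.3
```

```bash
python3 -c "
from h import *
show()"
```

```text
t32.2 case grasp [-145.9   73.2  104.3] world [ 0.5028 -0.0297  0.1043] yyaw 8.1 zdir [-0.  0. -1.] w 23.4 F [0.2 0.7 0.2] gf 49 q6 -0.34
```

Request:
jog_arm(plan=[{"dx":6,"dy":0,"dz":0,"ax":0,"ay":0,"az":0,"grip":1},{"dx":6,"dy":0,"dz":0,"ax":0,"ay":0,"az":0,"grip":1},{"dx":6,"dy":0,"dz":0,"ax":0,"ay":0,"az":0,"grip":1},{"dx":6,"dy":0,"dz":0,"ax":0,"ay":0,"az":0,"grip":1},{"dx":6,"dy":0,"dz":0,"ax":0,"ay":0,"az":0,"grip":1},{"dx":5,"dy":0,"dz":0,"ax":0,"ay":0,"az":0,"grip":1},{"dx":0,"dy":0,"dz":0,"ax":0,"ay":0,"az":0,"grip":1}])

```text
clock: 32.77
position: [0.498, 0.0048, 0.2591]
ee_rot: [-0.0, 0.656, 0.755, -0.0]
contact_force: [-0.6, -1.3, 0.2]
width: 0.023
gripper_force: 49.3
```

Request:
jog_arm(plan=[{"dx":3,"dy":0,"dz":0,"ax":0,"ay":0,"az":0,"grip":1},{"dx":0,"dy":0,"dz":0,"ax":0,"ay":0,"az":0,"grip":1}])

```text
clock: 32.93
position: [0.4978, 0.0071, 0.2592]
ee_rot: [-0.0, 0.656, 0.755, 0.0]
contact_force: [-0.1, 0.7, -0.3]
width: 0.023
gripper_force: 49.3
```

Request:
jog_arm(plan=[{"dx":3,"dy":0,"dz":0,"ax":0,"ay":0,"az":0,"grip":1},{"dx":0,"dy":0,"dz":0,"ax":0,"ay":0,"az":0,"grip":1}])

```text
clock: 33.1
position: [0.4974, 0.0099, 0.2592]
ee_rot: [-0.0, 0.656, 0.755, -0.0]
contact_force: [0.1, -0.5, -0.8]
width: 0.0233
gripper_force: 49.3
```

```bash
python3 -c "
from h import *
show()"
```

```text
t33.1 case grasp [-105.9   73.1  104.2] world [0.4973 0.0099 0.1042] yyaw 8.0 zdir [-0.  0. -1.] w 23.3 F [ 0.1 -0.5 -0.8] gf 49 q6 -0.26
```

Request:
jog_arm(plan=[{"dx":3,"dy":0,"dz":0,"ax":0,"ay":0,"az":0,"grip":1},{"dx":0,"dy":0,"dz":0,"ax":0,"ay":0,"az":0,"grip":1}])

```text
clock: 33.27
position: [0.4975, 0.0115, 0.2597]
ee_rot: [0.002, 0.655, 0.756, -0.001]
contact_force: [-0.1, -7.1, 0.4]
width: 0.0227
gripper_force: 49.5
```

Request:
jog_arm(plan=[{"dx":3,"dy":0,"dz":0,"ax":0,"ay":0,"az":0,"grip":1},{"dx":0,"dy":0,"dz":0,"ax":0,"ay":0,"az":0,"grip":1}])

```text
clock: 33.43
position: [0.4977, 0.0127, 0.2602]
ee_rot: [0.005, 0.654, 0.756, -0.003]
contact_force: [0.6, -14.4, 2.9]
width: 0.0228
gripper_force: 49.8
```

```bash
python3 -c "
from h import *
show()"
```

```text
t33.4 case grasp [-104.8   72.1  105.2] world [0.4982 0.0112 0.1052] yyaw 8.3 zdir [ 0.003 -0.01  -1.   ] w 22.8 F [  0.6 -14.4   2.9] gf 50 q6 -0.25
```

Request:
jog_arm(plan=[{"dx":-2,"dy":0,"dz":0,"ax":0,"ay":0,"az":0,"grip":1},{"dx":0,"dy":0,"dz":0,"ax":0,"ay":0,"az":0,"grip":0.6},{"dx":0,"dy":0,"dz":0,"ax":0,"ay":0,"az":0,"grip":0.6},{"dx":0,"dy":0,"dz":0,"ax":0,"ay":0,"az":0,"grip":0.6},{"dx":0,"dy":0,"dz":-25,"ax":0,"ay":0,"az":0,"grip":0.6},{"dx":0,"dy":0,"dz":-35,"ax":0,"ay":0,"az":0,"grip":0.6},{"dx":0,"dy":0,"dz":-35,"ax":0,"ay":0,"az":0,"grip":0.6},{"dx":0,"dy":0,"dz":0,"ax":0,"ay":0,"az":0,"grip":0.6},{"dx":0,"dy":0,"dz":0,"ax":0,"ay":0,"az":0,"grip":0.6}])

```text
clock: 34.18
position: [0.4974, 0.014, 0.3563]
ee_rot: [0.002, 0.656, 0.755, 0.002]
contact_force: [0.5, 0.1, 0.3]
width: 0.0343
gripper_force: 0.0
```

```bash
python3 look.py 1 2; python3 -c "
from h import *
go([.544,-.3335,.105],10)"
```

```text
t34.2 case grasp [-102.    71.7  201.3] world [0.4982 0.014  0.2013] yyaw 8.0 zdir [ 0.005 -0.    -1.   ] w 34.3 F [0.5 0.1 0.3] gf 0 q6 -0.25
B [ 0.5455 -0.3341] 99.5 37.93 side [ 0.5427 -0.3338] 101.3 38.49
C [ 0.4921 -0.3689] 96.4 36.18 side [ 0.4886 -0.3676] 97.4 47.43
turn [-0.01 -0.01 -0.33] shift [-350.5  -13.4   93.4]
```

Request:
jog_arm(plan=[{"dx":0,"dy":0,"dz":0,"ax":0,"ay":0,"az":-0.33,"grip":0.6},{"dx":-29.2,"dy":-1.1,"dz":0,"ax":0,"ay":0,"az":0,"grip":0.6},{"dx":-29.2,"dy":-1.1,"dz":0,"ax":0,"ay":0,"az":0,"grip":0.6},{"dx":-29.2,"dy":-1.1,"dz":0,"ax":0,"ay":0,"az":0,"grip":0.6},{"dx":-29.2,"dy":-1.1,"dz":0,"ax":0,"ay":0,"az":0,"grip":0.6},{"dx":-29.2,"dy":-1.1,"dz":0,"ax":0,"ay":0,"az":0,"grip":0.6},{"dx":-29.2,"dy":-1.1,"dz":0,"ax":0,"ay":0,"az":0,"grip":0.6},{"dx":-29.2,"dy":-1.1,"dz":0,"ax":0,"ay":0,"az":0,"grip":0.6},{"dx":-29.2,"dy":-1.1,"dz":0,"ax":0,"ay":0,"az":0,"grip":0.6},{"dx":-29.2,"dy":-1.1,"dz":0,"ax":0,"ay":0,"az":0,"grip":0.6},{"dx":-29.2,"dy":-1.1,"dz":0,"ax":0,"ay":0,"az":0,"grip":0.6},{"dx":-29.2,"dy":-1.1,"dz":0,"ax":0,"ay":0,"az":0,"grip":0.6},{"dx":-29.2,"dy":-1.1,"dz":0,"ax":0,"ay":0,"az":0,"grip":0.6},{"dx":0,"dy":0,"dz":35,"ax":0,"ay":0,"az":0,"grip":0.6},{"dx":0,"dy":0,"dz":35,"ax":0,"ay":0,"az":0,"grip":0.6},{"dx":0,"dy":0,"dz":20,"ax":0,"ay":0,"az":0,"grip":0.6},{"dx":0,"dy":0,"dz":0,"ax":0,"ay":0,"az":0,"grip":0.6},{"dx":0,"dy":0,"dz":0,"ax":0,"ay":0,"az":0,"grip":0.6}])

```text
clock: 35.78
position: [0.5441, -0.3331, 0.2614]
ee_rot: [-0.003, 0.643, 0.766, -0.0]
contact_force: [-0.4, -0.4, 0.3]
width: 0.0341
gripper_force: 0.0
```

```bash
python3 -c "
from h import *
show(); go([.544,-.3335,.031],10)"
```

```text
t35.8 case grasp [-451.5   75.2  106.4] world [ 0.5433 -0.3325  0.1064] yyaw 10.0 zdir [-0.005  0.004 -1.   ] w 34.1 F [-0.4 -0.4  0.3] gf 0 q6 -0.83
turn [-0.04 -0.04 -0.  ] shift [-0.4 -0.1 75.4]
```

Request:
jog_arm(plan=[{"dx":0,"dy":0,"dz":25,"ax":0,"ay":0,"az":0,"grip":0.6},{"dx":0,"dy":0,"dz":25,"ax":0,"ay":0,"az":0,"grip":0.6},{"dx":0,"dy":0,"dz":17,"ax":0,"ay":0,"az":0,"grip":0.6},{"dx":0,"dy":0,"dz":8,"ax":0,"ay":0,"az":0,"grip":0.6},{"dx":0,"dy":0,"dz":0,"ax":0,"ay":0,"az":0,"grip":0.6},{"dx":0,"dy":0,"dz":0,"ax":0,"ay":0,"az":0,"grip":1},{"dx":0,"dy":0,"dz":0,"ax":0,"ay":0,"az":0,"grip":1},{"dx":0,"dy":0,"dz":0,"ax":0,"ay":0,"az":0,"grip":1},{"dx":0,"dy":0,"dz":0,"ax":0,"ay":0,"az":0,"grip":1},{"dx":0,"dy":0,"dz":0,"ax":0,"ay":0,"az":0,"grip":0.6},{"dx":0,"dy":0,"dz":0,"ax":0,"ay":0,"az":0,"grip":0.6},{"dx":0,"dy":0,"dz":0,"ax":0,"ay":0,"az":0,"grip":0.6},{"dx":0,"dy":0,"dz":0,"ax":0,"ay":0,"az":0,"grip":0.6}])

```text
clock: 36.87
position: [0.5447, -0.3337, 0.1894]
ee_rot: [0.0, 0.643, 0.766, -0.0]
contact_force: [0.7, -0.4, 0.3]
width: 0.0339
gripper_force: 0.0
```

Request:
jog_arm(plan=[{"dx":0,"dy":0,"dz":0,"ax":0,"ay":0,"az":1,"grip":0.6},{"dx":0,"dy":0,"dz":0,"ax":0,"ay":0,"az":1,"grip":0.6},{"dx":0,"dy":0,"dz":0,"ax":0,"ay":0,"az":1,"grip":0.6},{"dx":0,"dy":0,"dz":0,"ax":0,"ay":0,"az":1,"grip":0.6},{"dx":0,"dy":0,"dz":0,"ax":0,"ay":0,"az":1,"grip":0.6},{"dx":0,"dy":0,"dz":0,"ax":0,"ay":0,"az":1,"grip":0.6},{"dx":0,"dy":0,"dz":0,"ax":0,"ay":0,"az":1,"grip":0.6},{"dx":0,"dy":0,"dz":0,"ax":0,"ay":0,"az":1,"grip":0.6},{"dx":0,"dy":0,"dz":0,"ax":0,"ay":0,"az":1,"grip":0.6},{"dx":0,"dy":0,"dz":0,"ax":0,"ay":0,"az":1,"grip":0.6},{"dx":0,"dy":0,"dz":0,"ax":0,"ay":0,"az":1,"grip":0.6},{"dx":0,"dy":0,"dz":0,"ax":0,"ay":0,"az":1,"grip":0.6},{"dx":0,"dy":0,"dz":0,"ax":0,"ay":0,"az":1,"grip":0.6},{"dx":0,"dy":0,"dz":0,"ax":0,"ay":0,"az":1,"grip":0.6},{"dx":0,"dy":0,"dz":0,"ax":0,"ay":0,"az":1,"grip":0.6},{"dx":0,"dy":0,"dz":0,"ax":0,"ay":0,"az":0,"grip":0.6},{"dx":0,"dy":0,"dz":0,"ax":0,"ay":0,"az":0,"grip":0.6}])

```text
clock: 38.28
position: [0.5447, -0.3337, 0.1892]
ee_rot: [0.0, 0.996, 0.088, -0.0]
contact_force: [0.2, 0.3, 0.7]
width: 0.0343
gripper_force: 0.0
```

```bash
python3 -c "
from h import *
show()"
```

```text
t38.3 case grasp [-452.8   74.    34.2] world [ 0.5447 -0.3337  0.0342] yyaw -79.9 zdir [-0. -0. -1.] w 34.3 F [0.2 0.3 0.7] gf 0 q6 0.74
```

Request:
jog_arm(plan=[{"dx":0,"dy":0,"dz":2,"ax":0,"ay":0,"az":0,"grip":0.6},{"dx":0,"dy":0,"dz":0,"ax":0,"ay":0,"az":0,"grip":1},{"dx":0,"dy":0,"dz":0,"ax":0,"ay":0,"az":0,"grip":1},{"dx":0,"dy":0,"dz":0,"ax":0,"ay":0,"az":0,"grip":1},{"dx":0,"dy":0,"dz":0,"ax":0,"ay":0,"az":0,"grip":1},{"dx":0,"dy":0,"dz":0,"ax":0,"ay":0,"az":0,"grip":1},{"dx":0,"dy":0,"dz":0,"ax":0,"ay":0,"az":0,"grip":1}])

```text
clock: 38.87
position: [0.5447, -0.3337, 0.1871]
ee_rot: [0.0, 0.996, 0.087, -0.0]
contact_force: [-0.6, 0.2, -0.9]
width: 0.0089
gripper_force: 49.2
```

```bash
python3 -c "
from h import *
show(); go(c2w([-177,-32.7,185]),-82)"
```

```text
t38.9 case grasp [-452.8   74.    32.1] world [ 0.5447 -0.3337  0.0321] yyaw -80.0 zdir [-0. -0. -1.] w 8.9 F [-0.6  0.2 -0.9] gf 49 q6 0.74
turn [0.   0.   0.34] shift [ 106.7 -275.8 -152.9]
```

Request:
jog_arm(plan=[{"dx":0,"dy":0,"dz":-20,"ax":0,"ay":0,"az":0,"grip":1},{"dx":0,"dy":0,"dz":-35,"ax":0,"ay":0,"az":0,"grip":1},{"dx":0,"dy":0,"dz":-35,"ax":0,"ay":0,"az":0.34,"grip":1},{"dx":0,"dy":0,"dz":-35,"ax":0,"ay":0,"az":0,"grip":1},{"dx":0,"dy":0,"dz":-28,"ax":0,"ay":0,"az":0,"grip":1},{"dx":10.7,"dy":-27.6,"dz":0,"ax":0,"ay":0,"az":0,"grip":1},{"dx":10.7,"dy":-27.6,"dz":0,"ax":0,"ay":0,"az":0,"grip":1},{"dx":10.7,"dy":-27.6,"dz":0,"ax":0,"ay":0,"az":0,"grip":1},{"dx":10.7,"dy":-27.6,"dz":0,"ax":0,"ay":0,"az":0,"grip":1},{"dx":10.7,"dy":-27.6,"dz":0,"ax":0,"ay":0,"az":0,"grip":1},{"dx":10.7,"dy":-27.6,"dz":0,"ax":0,"ay":0,"az":0,"grip":1},{"dx":10.7,"dy":-27.6,"dz":0,"ax":0,"ay":0,"az":0,"grip":1},{"dx":10.7,"dy":-27.6,"dz":0,"ax":0,"ay":0,"az":0,"grip":1},{"dx":10.7,"dy":-27.6,"dz":0,"ax":0,"ay":0,"az":0,"grip":1},{"dx":10.7,"dy":-27.6,"dz":0,"ax":0,"ay":0,"az":0,"grip":1},{"dx":0,"dy":0,"dz":0,"ax":0,"ay":0,"az":0,"grip":1},{"dx":0,"dy":0,"dz":0,"ax":0,"ay":0,"az":0,"grip":1},{"dx":0,"dy":0,"dz":0,"ax":0,"ay":0,"az":0,"grip":1}])

```text
clock: 40.37
position: [0.6123, -0.0455, 0.34]
ee_rot: [0.0, 0.998, 0.07, -0.0]
contact_force: [-0.4, 0.1, -0.6]
width: 0.0093
gripper_force: 49.2
```

```bash
python3 -c "
from h import *
show(); go(c2w([-177,-32.7,104.1]),-82)
d=grab('side'); x,y=280,110; crop(d,x,y,x+133,y+100,6,'pics/s8.png')"
```

```text
t40.4 case grasp [-177.   -32.9  185. ] world [ 0.6122 -0.0457  0.185 ] yyaw -82.0 zdir [-0.001 -0.001 -1.   ] w 9.3 F [-0.4  0.1 -0.6] gf 49 q6 1.24
turn [0.01 0.01 0.  ] shift [-0.3  0.1 80.9]
```

View pics/s8.png

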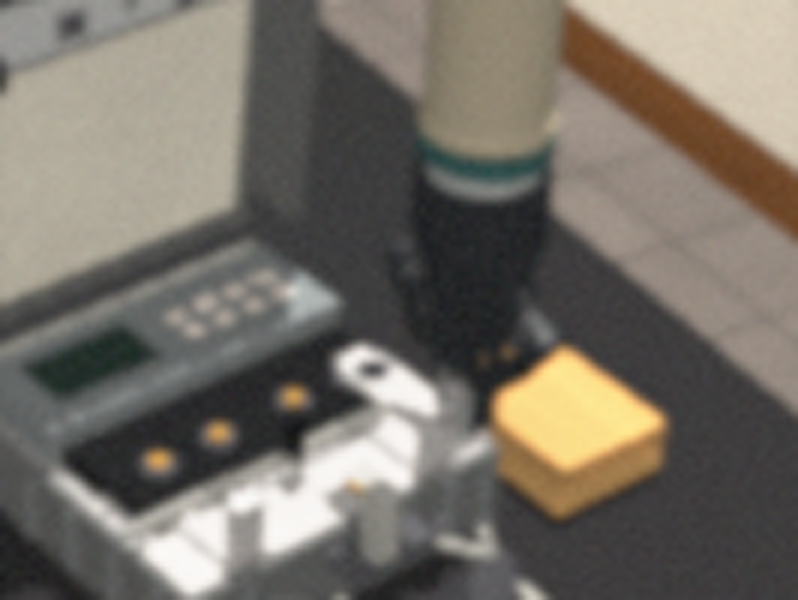

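Request:
jog_arm(plan=[{"dx":0,"dy":0,"dz":25,"ax":0,"ay":0,"az":0,"grip":1},{"dx":0,"dy":0,"dz":25,"ax":0,"ay":0,"az":0,"grip":1},{"dx":0,"dy":0,"dz":20,"ax":0,"ay":0,"az":0,"grip":1},{"dx":0,"dy":0,"dz":11,"ax":0,"ay":0,"az":0,"grip":1},{"dx":0,"dy":0,"dz":0,"ax":0,"ay":0,"az":0,"grip":1},{"dx":0,"dy":0,"dz":0,"ax":0,"ay":0,"az":0,"grip":1},{"dx":0,"dy":-5,"dz":0,"ax":0,"ay":0,"az":0,"grip":1},{"dx":0,"dy":-5,"dz":0,"ax":0,"ay":0,"az":0,"grip":1},{"dx":0,"dy":-5,"dz":0,"ax":0,"ay":0,"az":0,"grip":1},{"dx":0,"dy":-5,"dz":0,"ax":0,"ay":0,"az":0,"grip":1},{"dx":0,"dy":-5,"dz":0,"ax":0,"ay":0,"az":0,"grip":1},{"dx":0,"dy":-5,"dz":0,"ax":0,"ay":0,"az":0,"grip":1},{"dx":0,"dy":0,"dz":0,"ax":0,"ay":0,"az":0,"grip":1}])

```text
clock: 41.5
position: [0.6081, -0.0145, 0.2593]
ee_rot: [-0.0, 0.998, 0.07, -0.0]
contact_force: [0.6, 0.3, -1.2]
width: 0.0092
gripper_force: 49.2
```

```bash
python3 -c "
from h import *
show()"
```

```text
t41.5 case grasp [-145.5  -33.1  104.3] world [ 0.608  -0.0145  0.1043] yyaw -82.0 zdir [-0.  0. -1.] w 9.2 F [ 0.6  0.3 -1.2] gf 49 q6 1.29
```

Request:
jog_arm(plan=[{"dx":0,"dy":-6,"dz":0,"ax":0,"ay":0,"az":0,"grip":1},{"dx":0,"dy":-6,"dz":0,"ax":0,"ay":0,"az":0,"grip":1},{"dx":0,"dy":-6,"dz":0,"ax":0,"ay":0,"az":0,"grip":1},{"dx":0,"dy":-6,"dz":0,"ax":0,"ay":0,"az":0,"grip":1},{"dx":0,"dy":-6,"dz":0,"ax":0,"ay":0,"az":0,"grip":1},{"dx":0,"dy":-5,"dz":0,"ax":0,"ay":0,"az":0,"grip":1},{"dx":0,"dy":0,"dz":0,"ax":0,"ay":0,"az":0,"grip":1}])

```text
clock: 42.08
position: [0.6032, 0.02, 0.2592]
ee_rot: [-0.0, 0.998, 0.07, -0.0]
contact_force: [-0.1, 0.3, -0.9]
width: 0.0091
gripper_force: 49.2
```

Request:
jog_arm(plan=[{"dx":0,"dy":-3,"dz":0,"ax":0,"ay":0,"az":0,"grip":1},{"dx":0,"dy":0,"dz":0,"ax":0,"ay":0,"az":0,"grip":1}])

```text
clock: 42.25
position: [0.603, 0.0222, 0.2592]
ee_rot: [-0.0, 0.998, 0.07, 0.0]
contact_force: [-0.5, 0.8, -0.3]
width: 0.0096
gripper_force: 49.2
```

Request:
jog_arm(plan=[{"dx":0,"dy":-3,"dz":0,"ax":0,"ay":0,"az":0,"grip":1},{"dx":0,"dy":0,"dz":0,"ax":0,"ay":0,"az":0,"grip":1}])

```text
clock: 42.42
position: [0.6026, 0.025, 0.2592]
ee_rot: [-0.0, 0.998, 0.069, -0.0]
contact_force: [0.1, -0.2, -0.6]
width: 0.0096
gripper_force: 49.2
```

Request:
jog_arm(plan=[{"dx":0,"dy":-3,"dz":0,"ax":0,"ay":0,"az":0,"grip":1},{"dx":0,"dy":0,"dz":0,"ax":0,"ay":0,"az":0,"grip":1}])

```text
clock: 42.58
position: [0.6026, 0.0264, 0.2597]
ee_rot: [0.002, 0.998, 0.07, 0.001]
contact_force: [0.7, -5.6, 0.2]
width: 0.0097
gripper_force: 49.5
```

```bash
python3 -c "
from h import *
show()"
```

```text
t42.6 case grasp [-105.   -33.5  104.7] world [0.6028 0.0257 0.1047] yyaw -82.0 zdir [ 0.001 -0.005 -1.   ] w 9.7 F [ 0.7 -5.6  0.2] gf 49 q6 1.36
```

Request:
jog_arm(plan=[{"dx":0,"dy":-3,"dz":0,"ax":0,"ay":0,"az":0,"grip":1},{"dx":0,"dy":0,"dz":0,"ax":0,"ay":0,"az":0,"grip":1},{"dx":0,"dy":3,"dz":0,"ax":0,"ay":0,"az":0,"grip":1},{"dx":0,"dy":0,"dz":0,"ax":0,"ay":0,"az":0,"grip":0.75},{"dx":0,"dy":0,"dz":0,"ax":0,"ay":0,"az":0,"grip":0.75},{"dx":0,"dy":0,"dz":0,"ax":0,"ay":0,"az":0,"grip":0.75},{"dx":0,"dy":0,"dz":-25,"ax":0,"ay":0,"az":0,"grip":0.75},{"dx":0,"dy":0,"dz":-35,"ax":0,"ay":0,"az":0,"grip":0.6},{"dx":0,"dy":0,"dz":-40,"ax":0,"ay":0,"az":0,"grip":0.6},{"dx":0,"dy":0,"dz":0,"ax":0,"ay":0,"az":0,"grip":0.6},{"dx":0,"dy":0,"dz":0,"ax":0,"ay":0,"az":0,"grip":0.6}])

```text
clock: 43.5
position: [0.6029, 0.0283, 0.3623]
ee_rot: [0.0, 0.998, 0.07, 0.003]
contact_force: [0.1, -0.5, -0.6]
width: 0.0344
gripper_force: 0.0
```

```bash
python3 look.py 2; python3 -c "
from h import *
go([.491,-.3685,.105],-83.5)"
```

```text
t43.5 case grasp [-102.6  -35.   207.3] world [0.604  0.0283 0.2073] yyaw -82.0 zdir [ 0.007 -0.    -1.   ] w 34.4 F [ 0.1 -0.5 -0.6] gf 0 q6 1.36
C [ 0.4921 -0.3689] 96.4 36.79 side [ 0.489  -0.3679] 97.6 33.67
turn [-0.    0.01  0.25] shift [-155.   381.6   98.7]
```

Request:
jog_arm(plan=[{"dx":0,"dy":0,"dz":0,"ax":0,"ay":0,"az":-0.99,"grip":0.6},{"dx":0,"dy":0,"dz":0,"ax":0,"ay":0,"az":-0.99,"grip":0.6},{"dx":0,"dy":0,"dz":0,"ax":0,"ay":0,"az":-0.99,"grip":0.6},{"dx":0,"dy":0,"dz":0,"ax":0,"ay":0,"az":-0.99,"grip":0.6},{"dx":0,"dy":0,"dz":0,"ax":0,"ay":0,"az":-0.99,"grip":0.6},{"dx":0,"dy":0,"dz":0,"ax":0,"ay":0,"az":-0.99,"grip":0.6},{"dx":0,"dy":0,"dz":0,"ax":0,"ay":0,"az":-0.99,"grip":0.6},{"dx":0,"dy":0,"dz":0,"ax":0,"ay":0,"az":-0.99,"grip":0.6},{"dx":0,"dy":0,"dz":0,"ax":0,"ay":0,"az":-0.99,"grip":0.6},{"dx":0,"dy":0,"dz":0,"ax":0,"ay":0,"az":-0.99,"grip":0.6},{"dx":0,"dy":0,"dz":0,"ax":0,"ay":0,"az":-0.99,"grip":0.6},{"dx":0,"dy":0,"dz":0,"ax":0,"ay":0,"az":-0.99,"grip":0.6},{"dx":0,"dy":0,"dz":0,"ax":0,"ay":0,"az":-0.99,"grip":0.6},{"dx":0,"dy":0,"dz":0,"ax":0,"ay":0,"az":-0.99,"grip":0.6},{"dx":0,"dy":0,"dz":0,"ax":0,"ay":0,"az":-0.94,"grip":0.6},{"dx":0,"dy":0,"dz":0,"ax":0,"ay":0,"az":0,"grip":0.6},{"dx":0,"dy":0,"dz":0,"ax":0,"ay":0,"az":0,"grip":0.6}])

```text
clock: 45.02
position: [0.6019, 0.0279, 0.3575]
ee_rot: [-0.001, 0.665, 0.747, -0.001]
contact_force: [-0.3, 0.5, -0.4]
width: 0.0343
gripper_force: 0.0
```

```bash
python3 -c "
from h import *
show(); go([.491,-.3685,.105],6.8)"
```

```text
t45.0 case grasp [-102.5  -32.4  202.5] world [0.6014 0.028  0.2025] yyaw 6.6 zdir [-0.003  0.    -1.   ] w 34.3 F [-0.3  0.5 -0.4] gf 0 q6 -0.18
turn [-0.03 -0.01 -0.03] shift [-380.5 -157.    97.5]
```

12 rows of (-31.7, -13.1), then down.

Request:
jog_arm(plan=[{"dx":-31.7,"dy":-13.1,"dz":0,"ax":0,"ay":0,"az":0,"grip":0.6},{"dx":-31.7,"dy":-13.1,"dz":0,"ax":0,"ay":0,"az":0,"grip":0.6},{"dx":-31.7,"dy":-13.1,"dz":0,"ax":0,"ay":0,"az":0,"grip":0.6},{"dx":-31.7,"dy":-13.1,"dz":0,"ax":0,"ay":0,"az":0,"grip":0.6},{"dx":-31.7,"dy":-13.1,"dz":0,"ax":0,"ay":0,"az":0,"grip":0.6},{"dx":-31.7,"dy":-13.1,"dz":0,"ax":0,"ay":0,"az":0,"grip":0.6},{"dx":-31.7,"dy":-13.1,"dz":0,"ax":0,"ay":0,"az":0,"grip":0.6},{"dx":-31.7,"dy":-13.1,"dz":0,"ax":0,"ay":0,"az":0,"grip":0.6},{"dx":-31.7,"dy":-13.1,"dz":0,"ax":0,"ay":0,"az":0,"grip":0.6},{"dx":-31.7,"dy":-13.1,"dz":0,"ax":0,"ay":0,"az":0,"grip":0.6},{"dx":-31.7,"dy":-13.1,"dz":0,"ax":0,"ay":0,"az":0,"grip":0.6},{"dx":-31.7,"dy":-13.1,"dz":0,"ax":0,"ay":0,"az":0,"grip":0.6},{"dx":0,"dy":0,"dz":35,"ax":0,"ay":0,"az":0,"grip":0.6},{"dx":0,"dy":0,"dz":35,"ax":0,"ay":0,"az":0,"grip":0.6},{"dx":0,"dy":0,"dz":25,"ax":0,"ay":0,"az":0,"grip":0.6},{"dx":0,"dy":0,"dz":0,"ax":0,"ay":0,"az":0,"grip":0.6},{"dx":0,"dy":0,"dz":0,"ax":0,"ay":0,"az":0,"grip":0.6},{"dx":0,"dy":0,"dz":0,"ax":0,"ay":0,"az":0,"grip":0.6}])

```text
clock: 46.52
position: [0.4915, -0.3688, 0.2653]
ee_rot: [0.001, 0.664, 0.747, -0.0]
contact_force: [0.4, -1.1, -0.3]
width: 0.0342
gripper_force: 0.0
```

```bash
python3 -c "
from h import *
show(); go([.491,-.3685,.033],6.8)"
```

```text
t46.5 case grasp [-480.4  131.4  110.3] world [ 0.4917 -0.369   0.1103] yyaw 6.7 zdir [ 0.001 -0.001 -1.   ] w 34.2 F [ 0.4 -1.1 -0.3] gf 0 q6 -0.87
turn [ 0.01  0.01 -0.01] shift [ 0.4 -0.5 77.3]
```

Request:
jog_arm(plan=[{"dx":0.4,"dy":-0.5,"dz":25,"ax":0,"ay":0,"az":0,"grip":0.6},{"dx":0,"dy":0,"dz":25,"ax":0,"ay":0,"az":0,"grip":0.6},{"dx":0,"dy":0,"dz":18,"ax":0,"ay":0,"az":0,"grip":0.6},{"dx":0,"dy":0,"dz":10,"ax":0,"ay":0,"az":0,"grip":0.6},{"dx":0,"dy":0,"dz":0,"ax":0,"ay":0,"az":0,"grip":0.6},{"dx":0,"dy":0,"dz":0,"ax":0,"ay":0,"az":0,"grip":1},{"dx":0,"dy":0,"dz":0,"ax":0,"ay":0,"az":0,"grip":1},{"dx":0,"dy":0,"dz":0,"ax":0,"ay":0,"az":0,"grip":1},{"dx":0,"dy":0,"dz":0,"ax":0,"ay":0,"az":0,"grip":1},{"dx":0,"dy":0,"dz":0,"ax":0,"ay":0,"az":0,"grip":0.6},{"dx":0,"dy":0,"dz":0,"ax":0,"ay":0,"az":0,"grip":0.6},{"dx":0,"dy":0,"dz":0,"ax":0,"ay":0,"az":0,"grip":0.6},{"dx":0,"dy":0,"dz":0,"ax":0,"ay":0,"az":0,"grip":0.6}])

```text
clock: 47.6
position: [0.4903, -0.3681, 0.1863]
ee_rot: [0.0, 0.664, 0.748, -0.0]
contact_force: [0.5, -0.9, -1.3]
width: 0.0343
gripper_force: 0.0
```

Request:
jog_arm(plan=[{"dx":0,"dy":0,"dz":0,"ax":0,"ay":0,"az":1,"grip":0.6},{"dx":0,"dy":0,"dz":0,"ax":0,"ay":0,"az":1,"grip":0.6},{"dx":0,"dy":0,"dz":0,"ax":0,"ay":0,"az":1,"grip":0.6},{"dx":0,"dy":0,"dz":0,"ax":0,"ay":0,"az":1,"grip":0.6},{"dx":0,"dy":0,"dz":0,"ax":0,"ay":0,"az":1,"grip":0.6},{"dx":0,"dy":0,"dz":0,"ax":0,"ay":0,"az":1,"grip":0.6},{"dx":0,"dy":0,"dz":0,"ax":0,"ay":0,"az":1,"grip":0.6},{"dx":0,"dy":0,"dz":0,"ax":0,"ay":0,"az":1,"grip":0.6},{"dx":0,"dy":0,"dz":0,"ax":0,"ay":0,"az":1,"grip":0.6},{"dx":0,"dy":0,"dz":0,"ax":0,"ay":0,"az":1,"grip":0.6},{"dx":0,"dy":0,"dz":0,"ax":0,"ay":0,"az":1,"grip":0.6},{"dx":0,"dy":0,"dz":0,"ax":0,"ay":0,"az":1,"grip":0.6},{"dx":0,"dy":0,"dz":0,"ax":0,"ay":0,"az":1,"grip":0.6},{"dx":0,"dy":0,"dz":0,"ax":0,"ay":0,"az":1,"grip":0.6},{"dx":0,"dy":0,"dz":0,"ax":0,"ay":0,"az":1,"grip":0.6},{"dx":0,"dy":0,"dz":0,"ax":0,"ay":0,"az":0,"grip":0.6},{"dx":0,"dy":0,"dz":0,"ax":0,"ay":0,"az":0,"grip":0.6}])

```text
clock: 49.02
position: [0.4903, -0.3681, 0.1861]
ee_rot: [-0.0, 0.998, 0.06, -0.0]
contact_force: [0.8, 0.4, -0.4]
width: 0.0346
gripper_force: 0.0
```

Request:
jog_arm(plan=[{"dx":0,"dy":0,"dz":1,"ax":0,"ay":0,"az":0,"grip":0.6},{"dx":0,"dy":0,"dz":0,"ax":0,"ay":0,"az":0,"grip":1},{"dx":0,"dy":0,"dz":0,"ax":0,"ay":0,"az":0,"grip":1},{"dx":0,"dy":0,"dz":0,"ax":0,"ay":0,"az":0,"grip":1},{"dx":0,"dy":0,"dz":0,"ax":0,"ay":0,"az":0,"grip":1},{"dx":0,"dy":0,"dz":0,"ax":0,"ay":0,"az":0,"grip":1},{"dx":0,"dy":0,"dz":0,"ax":0,"ay":0,"az":0,"grip":1}])

```text
clock: 49.6
position: [0.4904, -0.3682, 0.1852]
ee_rot: [0.0, 0.998, 0.059, 0.0]
contact_force: [-0.9, -0.5, -0.8]
width: 0.0093
gripper_force: 48.9
```

```bash
python3 -c "
from h import *
show(); go(c2w([-177,27,185]),-82)"
```

```text
t49.6 case grasp [-479.4  132.6   30.2] world [ 0.4904 -0.3682  0.0302] yyaw -83.2 zdir [ 0. -0. -1.] w 9.3 F [-0.9 -0.5 -0.8] gf 49 q6 0.70
turn [ 0.   -0.   -0.21] shift [ 105.6 -302.4 -154.8]
```

Request:
jog_arm(plan=[{"dx":0,"dy":0,"dz":-20,"ax":0,"ay":0,"az":0,"grip":1},{"dx":0,"dy":0,"dz":-35,"ax":0,"ay":0,"az":0,"grip":1},{"dx":0,"dy":0,"dz":-35,"ax":0,"ay":0,"az":-0.21,"grip":1},{"dx":0,"dy":0,"dz":-35,"ax":0,"ay":0,"az":0,"grip":1},{"dx":0,"dy":0,"dz":-30,"ax":0,"ay":0,"az":0,"grip":1},{"dx":9.6,"dy":-27.5,"dz":0,"ax":0,"ay":0,"az":0,"grip":1},{"dx":9.6,"dy":-27.5,"dz":0,"ax":0,"ay":0,"az":0,"grip":1},{"dx":9.6,"dy":-27.5,"dz":0,"ax":0,"ay":0,"az":0,"grip":1},{"dx":9.6,"dy":-27.5,"dz":0,"ax":0,"ay":0,"az":0,"grip":1},{"dx":9.6,"dy":-27.5,"dz":0,"ax":0,"ay":0,"az":0,"grip":1},{"dx":9.6,"dy":-27.5,"dz":0,"ax":0,"ay":0,"az":0,"grip":1},{"dx":9.6,"dy":-27.5,"dz":0,"ax":0,"ay":0,"az":0,"grip":1},{"dx":9.6,"dy":-27.5,"dz":0,"ax":0,"ay":0,"az":0,"grip":1},{"dx":9.6,"dy":-27.5,"dz":0,"ax":0,"ay":0,"az":0,"grip":1},{"dx":9.6,"dy":-27.5,"dz":0,"ax":0,"ay":0,"az":0,"grip":1},{"dx":9.6,"dy":-27.4,"dz":0,"ax":0,"ay":0,"az":0,"grip":1},{"dx":0,"dy":0,"dz":0,"ax":0,"ay":0,"az":0,"grip":1},{"dx":0,"dy":0,"dz":0,"ax":0,"ay":0,"az":0,"grip":1},{"dx":0,"dy":0,"dz":0,"ax":0,"ay":0,"az":0,"grip":1}])

```text
clock: 51.18
position: [0.5526, -0.0541, 0.3401]
ee_rot: [0.0, 0.998, 0.07, -0.0]
contact_force: [-0.7, -0.2, 0.1]
width: 0.0093
gripper_force: 49.0
```

```bash
python3 -c "
from h import *
show(); go(c2w([-177,27,102.2]),-82)"
```

```text
t51.2 case grasp [-177.1   27.4  185.1] world [ 0.5525 -0.0542  0.1851] yyaw -81.9 zdir [-0.    -0.001 -1.   ] w 9.3 F [-0.7 -0.2  0.1] gf 49 q6 1.21
turn [0.01 0.01 0.01] shift [ 0.3  0.  82.9]
```

Request:
jog_arm(plan=[{"dx":0,"dy":0,"dz":25,"ax":0,"ay":0,"az":0,"grip":1},{"dx":0,"dy":0,"dz":25,"ax":0,"ay":0,"az":0,"grip":1},{"dx":0,"dy":0,"dz":20,"ax":0,"ay":0,"az":0,"grip":1},{"dx":0,"dy":0,"dz":12.8,"ax":0,"ay":0,"az":0,"grip":1},{"dx":0,"dy":0,"dz":0,"ax":0,"ay":0,"az":0,"grip":1},{"dx":0,"dy":0,"dz":0,"ax":0,"ay":0,"az":0,"grip":1},{"dx":0,"dy":-5,"dz":0,"ax":0,"ay":0,"az":0,"grip":1},{"dx":0,"dy":-5,"dz":0,"ax":0,"ay":0,"az":0,"grip":1},{"dx":0,"dy":-5,"dz":0,"ax":0,"ay":0,"az":0,"grip":1},{"dx":0,"dy":-5,"dz":0,"ax":0,"ay":0,"az":0,"grip":1},{"dx":0,"dy":-5,"dz":0,"ax":0,"ay":0,"az":0,"grip":1},{"dx":0,"dy":-5,"dz":0,"ax":0,"ay":0,"az":0,"grip":1},{"dx":0,"dy":0,"dz":0,"ax":0,"ay":0,"az":0,"grip":1}])

```text
clock: 52.27
position: [0.5482, -0.0231, 0.2575]
ee_rot: [-0.0, 0.998, 0.071, -0.0]
contact_force: [-0.3, -0.4, -0.9]
width: 0.0088
gripper_force: 49.2
```

```bash
python3 -c "
from h import *
show()"
```

```text
t52.3 case grasp [-145.6   27.3  102.5] world [ 0.5482 -0.023   0.1025] yyaw -81.9 zdir [-0.  0. -1.] w 8.8 F [-0.3 -0.4 -0.9] gf 49 q6 1.26
```

Request:
jog_arm(plan=[{"dx":0,"dy":-6,"dz":0,"ax":0,"ay":0,"az":0,"grip":1},{"dx":0,"dy":-6,"dz":0,"ax":0,"ay":0,"az":0,"grip":1},{"dx":0,"dy":-6,"dz":0,"ax":0,"ay":0,"az":0,"grip":1},{"dx":0,"dy":-6,"dz":0,"ax":0,"ay":0,"az":0,"grip":1},{"dx":0,"dy":-6,"dz":0,"ax":0,"ay":0,"az":0,"grip":1},{"dx":0,"dy":-5,"dz":0,"ax":0,"ay":0,"az":0,"grip":1},{"dx":0,"dy":0,"dz":0,"ax":0,"ay":0,"az":0,"grip":1}])

```text
clock: 52.85
position: [0.5434, 0.0114, 0.2574]
ee_rot: [-0.0, 0.998, 0.07, -0.0]
contact_force: [0.5, -0.0, -0.9]
width: 0.0093
gripper_force: 49.2
```

Request:
jog_arm(plan=[{"dx":0,"dy":-3,"dz":0,"ax":0,"ay":0,"az":0,"grip":1},{"dx":0,"dy":-3,"dz":0,"ax":0,"ay":0,"az":0,"grip":1},{"dx":0,"dy":0,"dz":0,"ax":0,"ay":0,"az":0,"grip":1}])

```text
clock: 53.1
position: [0.5428, 0.0166, 0.2574]
ee_rot: [0.0, 0.998, 0.07, 0.0]
contact_force: [-0.3, -0.1, -1.5]
width: 0.0094
gripper_force: 49.2
```

Request:
jog_arm(plan=[{"dx":0,"dy":-3,"dz":0,"ax":0,"ay":0,"az":0,"grip":1},{"dx":0,"dy":0,"dz":0,"ax":0,"ay":0,"az":0,"grip":1}])

```text
clock: 53.27
position: [0.5429, 0.0179, 0.2579]
ee_rot: [0.002, 0.997, 0.071, 0.001]
contact_force: [-0.2, -6.0, 0.9]
width: 0.0089
gripper_force: 49.5
```

```bash
python3 -c "
from h import *
show()"
```

```text
t53.3 case grasp [-105.2   26.7  102.9] world [0.5432 0.0171 0.1029] yyaw -81.9 zdir [ 0.002 -0.005 -1.   ] w 8.9 F [-0.2 -6.   0.9] gf 49 q6 1.34
```

Request:
jog_arm(plan=[{"dx":0,"dy":-3,"dz":0,"ax":0,"ay":0,"az":0,"grip":1},{"dx":0,"dy":0,"dz":0,"ax":0,"ay":0,"az":0,"grip":1},{"dx":0,"dy":3,"dz":0,"ax":0,"ay":0,"az":0,"grip":1},{"dx":0,"dy":0,"dz":0,"ax":0,"ay":0,"az":0,"grip":0.75},{"dx":0,"dy":0,"dz":0,"ax":0,"ay":0,"az":0,"grip":0.75},{"dx":0,"dy":0,"dz":0,"ax":0,"ay":0,"az":0,"grip":0.75},{"dx":0,"dy":0,"dz":-25,"ax":0,"ay":0,"az":0,"grip":0.75},{"dx":0,"dy":0,"dz":-40,"ax":0,"ay":0,"az":0,"grip":0.7},{"dx":0,"dy":0,"dz":-40,"ax":0,"ay":0,"az":0,"grip":0.7},{"dx":0,"dy":0,"dz":-40,"ax":0,"ay":0,"az":0,"grip":0.7},{"dx":0,"dy":0,"dz":-40,"ax":0,"ay":0,"az":0,"grip":0.7},{"dx":0,"dy":0,"dz":-40,"ax":0,"ay":0,"az":0,"grip":0.7},{"dx":0,"dy":0,"dz":-40,"ax":0,"ay":0,"az":0,"grip":0.7},{"dx":0,"dy":0,"dz":-38,"ax":0,"ay":0,"az":0,"grip":0.7},{"dx":0,"dy":0,"dz":0,"ax":0,"ay":0,"az":0,"grip":0.7},{"dx":0,"dy":0,"dz":0,"ax":0,"ay":0,"az":0,"grip":0.7}])

```text
clock: 54.6
position: [0.5423, 0.0198, 0.563]
ee_rot: [0.0, 0.998, 0.07, 0.003]
contact_force: [-0.0, -0.2, -0.9]
width: 0.0256
gripper_force: 0.0
```

```bash
python3 - <<'E'
from slides import *
show(); go(c2w([172.3,-1.2,400]),-82)
d=grab("side"); t=grab("top")
# homed slides: expected site pose with case offset; fit in the side view
for n,y in zip((1,2,3,4),(-78.7,-32.7,27.3,73.3)):
    w=c2w([-105,y,0]); p0=np.array([w[0]-.0025,w[1],np.radians(98)])
    u=(proj(d,sl(p0,[[0,0,115]]))[0]); print(n,u.round(1), d["image"][int(round(u[1]))-2:int(round(u[1]))+3,int(round(u[0]))-2:int(round(u[0]))+3].mean(2).round().astype(int).tolist())
E
```

```text
t54.6 case grasp [-102.6   26.4  408. ] world [0.5432 0.0198 0.408 ] yyaw -81.9 zdir [ 0.006 -0.    -1.   ] w 25.6 F [-0.  -0.2 -0.9] gf 0 q6 1.34
turn [ 0.01 -0.06  0.01] shift [  28.5 -274.7    8. ]
1 [352.5 177.1] [[162, 131, 119, 128, 135], [223, 199, 194, 198, 185], [241, 238, 243, 240, 225], [238, 241, 242, 236, 212], [221, 223, 214, 195, 172]]
2 [343.  181.7] [[162, 173, 203, 231, 241], [177, 205, 227, 238, 238], [215, 233, 238, 234, 225], [220, 233, 226, 203, 187], [189, 190, 177, 163, 163]]
3 [330.2 188. ] [[109, 105, 127, 172, 206], [155, 159, 180, 210, 227], [199, 215, 231, 233, 232], [217, 230, 232, 226, 208], [198, 207, 201, 182, 168]]
4 [320.  192.9] [[174, 200, 210, 221, 227], [178, 221, 236, 244, 245], [211, 240, 247, 247, 240], [221, 237, 241, 228, 203], [196, 199, 194, 177, 159]]
```

Request:
jog_arm(plan=[{"dx":3.5,"dy":-34.3,"dz":0,"ax":0,"ay":0,"az":0,"grip":0.7},{"dx":3.5,"dy":-34.3,"dz":0,"ax":0,"ay":0,"az":0,"grip":0.7},{"dx":3.5,"dy":-34.3,"dz":0,"ax":0,"ay":0,"az":0,"grip":0.7},{"dx":3.5,"dy":-34.3,"dz":0,"ax":0,"ay":0,"az":0,"grip":0.7},{"dx":3.5,"dy":-34.3,"dz":0,"ax":0,"ay":0,"az":0,"grip":0.7},{"dx":3.5,"dy":-34.3,"dz":0,"ax":0,"ay":0,"az":0,"grip":0.7},{"dx":3.5,"dy":-34.3,"dz":0,"ax":0,"ay":0,"az":0,"grip":0.7},{"dx":3.5,"dy":-34.3,"dz":0,"ax":0,"ay":0,"az":0,"grip":0.7},{"dx":0,"dy":0,"dz":0,"ax":0,"ay":0,"az":0,"grip":0.7},{"dx":0,"dy":0,"dz":0,"ax":0,"ay":0,"az":0,"grip":0.7},{"dx":0,"dy":0,"dz":0,"ax":0,"ay":0,"az":0,"grip":0.7}])

```text
clock: 55.62
position: [0.5319, 0.295, 0.5583]
ee_rot: [0.001, 0.998, 0.07, -0.002]
contact_force: [0.3, -0.4, -0.4]
width: 0.0257
gripper_force: 0.0
```

```bash
python3 -c "
from h import *
show(); go(c2w([172.3,-1.2,314]),-82)"
```

```text
t55.6 case grasp [ 1.713e+02 -2.000e-01  4.033e+02] world [0.5313 0.2946 0.4033] yyaw -81.9 zdir [-0.003 -0.002 -1.   ] w 25.7 F [ 0.3 -0.4 -0.4] gf 0 q6 1.82
turn [0.02 0.04 0.01] shift [ 0.4 -0.7 89.3]
```

Request:
jog_arm(plan=[{"dx":0,"dy":-0.7,"dz":30,"ax":0,"ay":0,"az":0,"grip":0.7},{"dx":0,"dy":0,"dz":30,"ax":0,"ay":0,"az":0,"grip":0.7},{"dx":0,"dy":0,"dz":20,"ax":0,"ay":0,"az":0,"grip":0.7},{"dx":0,"dy":0,"dz":9,"ax":0,"ay":0,"az":0,"grip":0.7},{"dx":0,"dy":0,"dz":0,"ax":0,"ay":0,"az":0,"grip":0.7},{"dx":0,"dy":0,"dz":0,"ax":0,"ay":0,"az":0,"grip":1},{"dx":0,"dy":0,"dz":0,"ax":0,"ay":0,"az":0,"grip":1},{"dx":0,"dy":0,"dz":0,"ax":0,"ay":0,"az":0,"grip":1},{"dx":0,"dy":0,"dz":0,"ax":0,"ay":0,"az":0,"grip":1},{"dx":0,"dy":0,"dz":0,"ax":0,"ay":0,"az":0,"grip":1}], grip_force=40)

```text
clock: 56.45
position: [0.532, 0.2955, 0.4724]
ee_rot: [0.0, 0.998, 0.07, 0.001]
contact_force: [1.0, -1.1, 1.1]
width: 0.0084
gripper_force: 39.2
```

```bash
python3 -c "
from h import *
show()"
```

```text
t56.5 case grasp [172.   -1.2 317.4] world [0.5323 0.2955 0.3174] yyaw -82.0 zdir [ 0.002 -0.    -1.   ] w 8.4 F [ 1.  -1.1  1.1] gf 39 q6 1.82
```

Gripped. Reverse the arc.

Request:
jog_arm(plan=[{"dx":0,"dy":9.5,"dz":-2.0,"ax":0,"ay":0,"az":0,"grip":1},{"dx":0,"dy":9.5,"dz":-1.6,"ax":0,"ay":0,"az":0,"grip":1},{"dx":0,"dy":9.6,"dz":-1.2,"ax":0,"ay":0,"az":0,"grip":1},{"dx":0,"dy":9.7,"dz":-0.7,"ax":0,"ay":0,"az":0,"grip":1},{"dx":0,"dy":9.7,"dz":-0.3,"ax":0,"ay":0,"az":0,"grip":1},{"dx":0,"dy":9.7,"dz":0.1,"ax":0,"ay":0,"az":0,"grip":1},{"dx":0,"dy":9.7,"dz":0.6,"ax":0,"ay":0,"az":0,"grip":1},{"dx":0,"dy":9.6,"dz":1.0,"ax":0,"ay":0,"az":0,"grip":1},{"dx":0,"dy":9.6,"dz":1.4,"ax":0,"ay":0,"az":0,"grip":1},{"dx":0,"dy":9.5,"dz":1.8,"ax":0,"ay":0,"az":0,"grip":1},{"dx":0,"dy":9.4,"dz":2.3,"ax":0,"ay":0,"az":0,"grip":1},{"dx":0,"dy":9.3,"dz":2.7,"ax":0,"ay":0,"az":0,"grip":1},{"dx":0,"dy":9.2,"dz":3.1,"ax":0,"ay":0,"az":0,"grip":1},{"dx":0,"dy":9.0,"dz":3.5,"ax":0,"ay":0,"az":0,"grip":1},{"dx":0,"dy":8.9,"dz":3.9,"ax":0,"ay":0,"az":0,"grip":1},{"dx":0,"dy":8.7,"dz":4.3,"ax":0,"ay":0,"az":0,"grip":1},{"dx":0,"dy":0,"dz":0,"ax":0,"ay":0,"az":0,"grip":1}])

```text
clock: 57.87
position: [0.5534, 0.1443, 0.4512]
ee_rot: [0.002, 0.998, 0.069, -0.0]
contact_force: [6.0, -0.4, -0.2]
width: 0.0084
gripper_force: 41.4
```

```bash
python3 -c "
from h import *
show()"
```

```text
t57.9 case grasp [ 18.9  -1.1 296.2] world [0.5534 0.1439 0.2962] yyaw -82.1 zdir [ 0.    -0.003 -1.   ] w 8.4 F [ 6.  -0.4 -0.2] gf 41 q6 1.57
```

Request:
jog_arm(plan=[{"dx":0,"dy":8.5,"dz":4.7,"ax":0,"ay":0,"az":0,"grip":1},{"dx":0,"dy":8.3,"dz":5.0,"ax":0,"ay":0,"az":0,"grip":1},{"dx":0,"dy":8.0,"dz":5.4,"ax":0,"ay":0,"az":0,"grip":1},{"dx":0,"dy":7.8,"dz":5.8,"ax":0,"ay":0,"az":0,"grip":1},{"dx":0,"dy":7.5,"dz":6.1,"ax":0,"ay":0,"az":0,"grip":1},{"dx":0,"dy":7.2,"dz":6.4,"ax":0,"ay":0,"az":0,"grip":1},{"dx":0,"dy":6.9,"dz":6.8,"ax":0,"ay":0,"az":0,"grip":1},{"dx":0,"dy":6.6,"dz":7.1,"ax":0,"ay":0,"az":0,"grip":1},{"dx":0,"dy":6.3,"dz":7.3,"ax":0,"ay":0,"az":0,"grip":1},{"dx":0,"dy":6.0,"dz":7.6,"ax":0,"ay":0,"az":0,"grip":1},{"dx":0,"dy":5.6,"dz":7.9,"ax":0,"ay":0,"az":0,"grip":1},{"dx":0,"dy":5.3,"dz":8.1,"ax":0,"ay":0,"az":0,"grip":1},{"dx":0,"dy":4.9,"dz":8.3,"ax":0,"ay":0,"az":0,"grip":1},{"dx":0,"dy":4.5,"dz":8.6,"ax":0,"ay":0,"az":0,"grip":1},{"dx":0,"dy":0,"dz":0,"ax":0,"ay":0,"az":0,"grip":1}])

```text
clock: 59.12
position: [0.566, 0.0529, 0.3552]
ee_rot: [0.0, 0.998, 0.07, -0.001]
contact_force: [5.4, 0.0, -0.9]
width: 0.0081
gripper_force: 41.4
```

```bash
python3 -c "
from h import *
show()"
```

```text
t59.1 case grasp [-73.1  -0.7 200.2] world [0.5658 0.0527 0.2002] yyaw -82.0 zdir [-0.001 -0.001 -1.   ] w 8.1 F [ 5.4  0.  -0.9] gf 41 q6 1.40
```

Request:
jog_arm(plan=[{"dx":0,"dy":2.5,"dz":6,"ax":0,"ay":0,"az":0,"grip":1},{"dx":0,"dy":2.3,"dz":6,"ax":0,"ay":0,"az":0,"grip":1},{"dx":0,"dy":2.1,"dz":6,"ax":0,"ay":0,"az":0,"grip":1},{"dx":0,"dy":2,"dz":6,"ax":0,"ay":0,"az":0,"grip":1},{"dx":0,"dy":0,"dz":0,"ax":0,"ay":0,"az":0,"grip":1}])

```text
clock: 59.53
position: [0.5671, 0.0441, 0.3329]
ee_rot: [0.001, 0.998, 0.07, 0.0]
contact_force: [5.4, -3.5, 0.9]
width: 0.0085
gripper_force: 42.1
```

Request:
jog_arm(plan=[{"dx":0,"dy":0.8,"dz":3,"ax":0,"ay":0,"az":0,"grip":1},{"dx":0,"dy":0,"dz":0,"ax":0,"ay":0,"az":0,"grip":1}])

```text
clock: 59.7
position: [0.5672, 0.0433, 0.3304]
ee_rot: [0.001, 0.998, 0.07, 0.0]
contact_force: [4.7, -2.6, 2.9]
width: 0.0082
gripper_force: 42.4
```

```bash
python3 -c "
from h import *
show()"
```

```text
t59.7 case grasp [-83.   -0.7 175.4] world [0.5673 0.0429 0.1754] yyaw -82.0 zdir [ 0.001 -0.003 -1.   ] w 8.2 F [ 4.7 -2.6  2.9] gf 42 q6 1.39
```

Request:
jog_arm(plan=[{"dx":0,"dy":0.8,"dz":2.5,"ax":0,"ay":0,"az":0,"grip":1},{"dx":0,"dy":0,"dz":0,"ax":0,"ay":0,"az":0,"grip":1}])

```text
clock: 59.87
position: [0.5671, 0.043, 0.3294]
ee_rot: [0.001, 0.998, 0.07, 0.001]
contact_force: [2.0, -0.9, 11.9]
width: 0.0081
gripper_force: 43.5
```

Request:
jog_arm(plan=[{"dx":0,"dy":0.5,"dz":2,"ax":0,"ay":0,"az":0,"grip":1},{"dx":0,"dy":0,"dz":0,"ax":0,"ay":0,"az":0,"grip":1}])

```text
clock: 60.03
position: [0.567, 0.0428, 0.3293]
ee_rot: [0.001, 0.998, 0.07, 0.001]
contact_force: [-2.0, -1.2, 21.6]
width: 0.0079
gripper_force: 44.5
```

Request:
jog_arm(plan=[{"dx":0,"dy":0,"dz":1.5,"ax":0,"ay":0,"az":0,"grip":1},{"dx":0,"dy":0,"dz":0,"ax":0,"ay":0,"az":0,"grip":1}])

```text
clock: 60.2
position: [0.5669, 0.0429, 0.3293]
ee_rot: [0.001, 0.998, 0.07, 0.002]
contact_force: [-4.4, -0.3, 27.8]
width: 0.008
gripper_force: 45.2
```

```bash
python3 -c "
from h import *
show()"
```

```text
t60.2 case grasp [-83.3  -0.8 174.3] world [0.5674 0.0426 0.1743] yyaw -81.9 zdir [ 0.004 -0.001 -1.   ] w 8.0 F [-4.4 -0.3 27.8] gf 45 q6 1.38
```

Request:
jog_arm(plan=[{"dx":0,"dy":0,"dz":-3,"ax":0,"ay":0,"az":0,"grip":1},{"dx":0,"dy":0,"dz":0,"ax":0,"ay":0,"az":0,"grip":0.6},{"dx":0,"dy":0,"dz":0,"ax":0,"ay":0,"az":0,"grip":0.6},{"dx":0,"dy":0,"dz":0,"ax":0,"ay":0,"az":0,"grip":0.6},{"dx":0,"dy":0,"dz":-25,"ax":0,"ay":0,"az":0,"grip":0.6},{"dx":0,"dy":0,"dz":-35,"ax":0,"ay":0,"az":0,"grip":0.6},{"dx":0,"dy":35,"dz":0,"ax":0,"ay":0,"az":0,"grip":0.6},{"dx":0,"dy":35,"dz":0,"ax":0,"ay":0,"az":0,"grip":0.6},{"dx":0,"dy":35,"dz":0,"ax":0,"ay":0,"az":0,"grip":0.6},{"dx":0,"dy":35,"dz":0,"ax":0,"ay":0,"az":0,"grip":0.6},{"dx":0,"dy":37,"dz":0,"ax":0,"ay":0,"az":0,"grip":0.6},{"dx":0,"dy":0,"dz":35,"ax":0,"ay":0,"az":0,"grip":0.6},{"dx":0,"dy":0,"dz":35,"ax":0,"ay":0,"az":0,"grip":0.6},{"dx":0,"dy":0,"dz":35,"ax":0,"ay":0,"az":0,"grip":0.6},{"dx":0,"dy":0,"dz":15,"ax":0,"ay":0,"az":0,"grip":0.6},{"dx":0,"dy":0,"dz":0,"ax":0,"ay":0,"az":0,"grip":0.6},{"dx":0,"dy":0,"dz":0,"ax":0,"ay":0,"az":0,"grip":0.6}])

```text
clock: 61.62
position: [0.5913, -0.132, 0.2655]
ee_rot: [-0.001, 0.998, 0.07, -0.002]
contact_force: [1.1, -0.8, 0.2]
width: 0.0338
gripper_force: 0.0
```

```bash
python3 - <<'E'
from h import *
show(); go(c2w([-261,-1,47]),-82)
# lid check: compare current side image with the shut one (viewed crop pics/s3.png, clip down, lid shut)
d=grab('side'); a=cv2.resize(d["image"][130:242,260:410,::-1],None,fx=5,fy=5,interpolation=2).astype(int); b=cv2.imread("pics/s3.png").astype(int); c=cv2.imread("pics/s4.png").astype(int)
s=np.s_[180:300,310:420]; s2=np.s_[60:300,70:400]
for n,k in(("shut",b),("lifted",c)): print(n,abs(a-k)[s].mean().round(1),abs(a-k)[s2].mean().round(1))
E
```

```text
t61.6 case grasp [-259.2    0.5  110.5] world [ 0.5905 -0.1318  0.1105] yyaw -82.0 zdir [-0.005  0.001 -1.   ] w 33.8 F [ 1.1 -0.8  0.2] gf 0 q6 1.10
turn [-0.02  0.04  0.  ] shift [ 0.8  1.4 63.5]
shut 10.9 7.9
lifted 37.1 11.4
```

Request:
jog_arm(plan=[{"dx":0,"dy":1.4,"dz":25,"ax":0,"ay":0,"az":0,"grip":0.6},{"dx":0,"dy":0,"dz":25,"ax":0,"ay":0,"az":0,"grip":0.6},{"dx":0,"dy":0,"dz":13,"ax":0,"ay":0,"az":0,"grip":0.6},{"dx":0,"dy":0,"dz":0,"ax":0,"ay":0,"az":0,"grip":0.6},{"dx":0,"dy":0,"dz":0,"ax":0,"ay":0,"az":0,"grip":1},{"dx":0,"dy":0,"dz":0,"ax":0,"ay":0,"az":0,"grip":1},{"dx":0,"dy":0,"dz":0,"ax":0,"ay":0,"az":0,"grip":1},{"dx":0,"dy":0,"dz":0,"ax":0,"ay":0,"az":0,"grip":1},{"dx":0,"dy":0,"dz":0,"ax":0,"ay":0,"az":0,"grip":1},{"dx":0,"dy":0,"dz":0,"ax":0,"ay":0,"az":0,"grip":1}])

```text
clock: 62.5
position: [0.5929, -0.1326, 0.2064]
ee_rot: [-0.0, 0.998, 0.07, 0.002]
contact_force: [-0.3, 5.8, 3.1]
width: 0.008
gripper_force: 39.3
```

```bash
python3 -c "
from h import *
show()"
```

```text
t62.5 case grasp [-260.3   -2.2   51.4] world [ 0.5934 -0.1324  0.0514] yyaw -82.0 zdir [ 0.003  0.001 -1.   ] w 8.0 F [-0.3  5.8  3.1] gf 39 q6 1.09
```

Request:
jog_arm(plan=[{"dx":0,"dy":-1.4,"dz":-13.2,"ax":0,"ay":0,"az":0,"grip":1},{"dx":0,"dy":-2.7,"dz":-12.9,"ax":0,"ay":0,"az":0,"grip":1},{"dx":0,"dy":-4.0,"dz":-12.6,"ax":0,"ay":0,"az":0,"grip":1},{"dx":0,"dy":-5.2,"dz":-12.1,"ax":0,"ay":0,"az":0,"grip":1},{"dx":0,"dy":-6.4,"dz":-11.6,"ax":0,"ay":0,"az":0,"grip":1},{"dx":0,"dy":-7.6,"dz":-10.8,"ax":0,"ay":0,"az":0,"grip":1},{"dx":0,"dy":-8.5,"dz":-10.1,"ax":0,"ay":0,"az":0,"grip":1},{"dx":0,"dy":-9.6,"dz":-9.1,"ax":0,"ay":0,"az":0,"grip":1},{"dx":0,"dy":-10.4,"dz":-8.2,"ax":0,"ay":0,"az":0,"grip":1},{"dx":0,"dy":-8,"dz":-5.0,"ax":0,"ay":0,"az":0,"grip":1},{"dx":0,"dy":0,"dz":0,"ax":0,"ay":0,"az":0,"grip":1}])

```text
clock: 63.42
position: [0.5839, -0.0709, 0.3146]
ee_rot: [0.004, 0.997, 0.071, 0.003]
contact_force: [-0.0, -6.0, 10.8]
width: 0.0079
gripper_force: 39.7
```

Request:
jog_arm(plan=[{"dx":0,"dy":-3,"dz":-2,"ax":0,"ay":0,"az":0,"grip":1},{"dx":0,"dy":0,"dz":0,"ax":0,"ay":0,"az":0,"grip":1}])

```text
clock: 63.58
position: [0.5836, -0.0686, 0.316]
ee_rot: [0.004, 0.997, 0.071, 0.003]
contact_force: [0.8, -6.6, 9.5]
width: 0.0081
gripper_force: 39.7
```

```bash
python3 -c "
from h import *
show()"
```

```text
t63.6 case grasp [-197.    -2.1  161. ] world [ 0.5845 -0.0698  0.161 ] yyaw -81.9 zdir [ 0.006 -0.007 -1.   ] w 8.1 F [ 0.8 -6.6  9.5] gf 40 q6 1.20
```

Request:
jog_arm(plan=[{"dx":0,"dy":-2.5,"dz":0,"ax":0,"ay":0,"az":0,"grip":1},{"dx":0,"dy":0,"dz":0,"ax":0,"ay":0,"az":0,"grip":1}])

```text
clock: 63.75
position: [0.5834, -0.0673, 0.3164]
ee_rot: [0.005, 0.997, 0.071, 0.003]
contact_force: [0.5, -9.9, 12.0]
width: 0.0078
gripper_force: 39.8
```

Request:
jog_arm(plan=[{"dx":0,"dy":-2.5,"dz":0,"ax":0,"ay":0,"az":0,"grip":1},{"dx":0,"dy":0,"dz":0,"ax":0,"ay":0,"az":0,"grip":1}])

```text
clock: 63.92
position: [0.5831, -0.0657, 0.3171]
ee_rot: [0.006, 0.997, 0.071, 0.003]
contact_force: [-0.3, -11.7, 14.4]
width: 0.0084
gripper_force: 40.1
```

```bash
python3 -c "
from h import *
show()"
```

```text
t63.9 case grasp [-194.8   -2.2  162.2] world [ 0.5843 -0.0676  0.1622] yyaw -81.9 zdir [ 0.008 -0.012 -1.   ] w 8.4 F [ -0.3 -11.7  14.4] gf 40 q6 1.21
```

Request:
jog_arm(plan=[{"dx":0,"dy":0,"dz":-3,"ax":0,"ay":0,"az":0,"grip":1},{"dx":0,"dy":0,"dz":0,"ax":0,"ay":0,"az":0,"grip":1}])

```text
clock: 64.08
position: [0.583, -0.0646, 0.3186]
ee_rot: [0.004, 0.998, 0.07, 0.003]
contact_force: [1.6, -7.8, 8.4]
width: 0.0078
gripper_force: 40.6
```

Request:
jog_arm(plan=[{"dx":0,"dy":-3,"dz":0,"ax":0,"ay":0,"az":0,"grip":1},{"dx":0,"dy":0,"dz":0,"ax":0,"ay":0,"az":0,"grip":1}])

```text
clock: 64.25
position: [0.5829, -0.0634, 0.3186]
ee_rot: [0.007, 0.997, 0.071, 0.003]
contact_force: [1.4, -15.1, 6.7]
width: 0.0078
gripper_force: 40.5
```

```bash
python3 -c "
from h import *
show()"
```

```text
t64.2 case grasp [-192.8   -2.1  163.6] world [ 0.5839 -0.0656  0.1636] yyaw -81.9 zdir [ 0.007 -0.014 -1.   ] w 7.8 F [  1.4 -15.1   6.7] gf 40 q6 1.21
```

Request:
jog_arm(plan=[{"dx":0,"dy":-2,"dz":0,"ax":0,"ay":0,"az":0,"grip":1},{"dx":0,"dy":0,"dz":0,"ax":0,"ay":0,"az":0,"grip":1},{"dx":0,"dy":4,"dz":0,"ax":0,"ay":0,"az":0,"grip":1},{"dx":0,"dy":0,"dz":0,"ax":0,"ay":0,"az":0,"grip":0.6},{"dx":0,"dy":0,"dz":0,"ax":0,"ay":0,"az":0,"grip":0.6},{"dx":0,"dy":0,"dz":0,"ax":0,"ay":0,"az":0,"grip":0.6},{"dx":0,"dy":0,"dz":-30,"ax":0,"ay":0,"az":0,"grip":0.6},{"dx":0,"dy":0,"dz":-35,"ax":0,"ay":0,"az":0,"grip":0.6},{"dx":0,"dy":0,"dz":-35,"ax":0,"ay":0,"az":0,"grip":0.6},{"dx":0,"dy":0,"dz":-35,"ax":0,"ay":0,"az":0,"grip":0.6},{"dx":0,"dy":40,"dz":0,"ax":0,"ay":0,"az":0,"grip":0.6},{"dx":0,"dy":40,"dz":0,"ax":0,"ay":0,"az":0,"grip":0.6},{"dx":0,"dy":40,"dz":0,"ax":0,"ay":0,"az":0,"grip":0.6},{"dx":0,"dy":40,"dz":0,"ax":0,"ay":0,"az":0,"grip":0.6},{"dx":0,"dy":40,"dz":0,"ax":0,"ay":0,"az":0,"grip":0.6},{"dx":0,"dy":40,"dz":0,"ax":0,"ay":0,"az":0,"grip":0.6},{"dx":0,"dy":40,"dz":0,"ax":0,"ay":0,"az":0,"grip":0.6},{"dx":0,"dy":40,"dz":0,"ax":0,"ay":0,"az":0,"grip":0.6},{"dx":0,"dy":0,"dz":0,"ax":0,"ay":0,"az":0,"grip":0.6},{"dx":0,"dy":0,"dz":0,"ax":0,"ay":0,"az":0,"grip":0.6}])

```text
clock: 65.92
position: [0.6266, -0.38, 0.4478]
ee_rot: [-0.001, 0.998, 0.069, -0.001]
contact_force: [-1.0, 0.1, 1.4]
width: 0.034
gripper_force: 0.0
```

```bash
python3 - <<'E'
from h import *
show()
d=grab('top'); a=d["image"].astype(np.float32).mean(2); o=cv2.imread("pics/top0.png").astype(np.float32).mean(2)
# sub-pixel shift of clip bar (white) between start and now: template match
def sh(b):
    x0,y0,x1,y1=b; r,_=cv2.phaseCorrelate(o[y0:y1,x0:x1].copy(),a[y0:y1,x0:x1].copy(),cv2.createHanningWindow((x1-x0,y1-y0),cv2.CV_32F)); return np.round(r,2),abs(o-a)[y0:y1,x0:x1].mean().round(1)
print("bar",sh((312,156,336,206)),"handle",sh((283,164,300,206)),"lid",sh((215,145,305,240)))
for y in (165,172,180,188,195):
    f=lambda im:(np.arange(316,336)*(im[y,316:336]-110).clip(0)).sum()/(im[y,316:336]-110).clip(0).sum(); print(y,f(o).round(2),f(a).round(2),end="; ")
E
```

```text
t65.9 case grasp [-5.095e+02 -2.000e-01  2.928e+02] world [ 0.6261 -0.3796  0.2928] yyaw -82.1 zdir [-0.003  0.003 -1.   ] w 34.0 F [-1.   0.1  1.4] gf 0 q6 0.79
bar (array([-0.57, -0.31]), np.float32(12.8)) handle (array([-0.04,  0.63]), np.float32(1.3)) lid (array([-0.05, -0.  ]), np.float32(6.5))
165 320.89 321.06; 172 324.62 324.25; 180 326.0 325.32; 188 327.22 326.53; 195 328.04 327.63;
```

```bash
python3 - <<'E'
from h import *
d=grab('top'); a=d["image"].astype(np.float32).mean(2); o=cv2.imread("pics/top0.png").astype(np.float32).mean(2)
for n,(x0,y0,x1,y1) in dict(flask=(145,155,190,195),jar=(135,200,180,240),pine=(255,115,306,150),tape=(340,130,368,158),dec1=(322,226,362,256),dec2=(430,205,470,232),dec3=(390,265,418,300),mat=(358,170,425,255)).items():
    r,_=cv2.phaseCorrelate(o[y0:y1,x0:x1].copy(),a[y0:y1,x0:x1].copy(),cv2.createHanningWindow((x1-x0,y1-y0),cv2.CV_32F)); print(n,np.round(r,2),abs(o-a)[y0:y1,x0:x1].mean().round(1))
E
```

```text
flask [ 0.62 -0.06] 1.1
jar [0.39 0.11] 1.1
pine [-0.01 -0.01] 0.9
tape [-0.2   0.05] 1.1
dec1 [0.42 0.26] 118.6
dec2 [-0.2   0.05] 89.6
dec3 [0.4  1.76] 119.2
mat [ 5.38 10.68] 51.8
```

```bash
python3 -c "
from rig import manip
print(manip.sign_off())"
```

```text
the job is handed in; nothing more can be done
None
```

The photometer is ready for its check run, and I handed it in at about 66 s: all four white slides went fully home, one to a bay, the shutter is at its end stop, and the lid is shut and clipped again. At the end the flask, jar, pine box and tape had not moved in the camera image. I never touched the turquoise look-alikes, but the arm hid them in that last picture, so I could not re-check their positions.

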